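# Tidy the figure painter's bench: tip out the rocks, line up the paint pots

## Robot

A 6-joint arm with a two-finger parallel gripper is mounted at the origin on the work surface. World frame = base frame: x ahead of the robot, y to its left, z up, the work surface at z = 0. Lengths are in m, angles in rad, forces in N, time in s.
With the tool pointing down it reaches from about 0.4 to 0.825 m from the base axis. Payload 7 kg.
Tool frame: the origin (TCP) lies on the centre line of the jaws, within the pads' length; the fingertips stand tip_reach ahead of it and the grasp point (between the pads) is the TCP (tip_reach is the distance from the TCP to the fingertips, in m); z points along the fingers, y is the line along which they close (so a half turn about z gives the same grasp; the last joint's range is limited). The gripper opens to 88 mm and grips with 3 to 60 N. Pads are 19 mm wide; open, the fingers measure 130 mm over their backs; the gripper's body (78 mm by 193 mm) begins 47 mm behind the grasp point.
Start: joints at [-1.042, 0.359, 0.012, 0, -1.224, -0.288], TCP at [0.161, -0.656, 0.246] pointing down, gripper open.
Joint ranges: [-3.07, 3.07], [-1.43, 2.12], [-1.02, 1.25], [-3.03, 1.67], [-3.05, -0], [-3.03, 3.03]. Speed limits (rad/s): [2.39, 2.39, 3.01, 3.14, 3.14, 3.14].

## Interface

Orientations are given as [roll, pitch, yaw] about the fixed x, y, z axes, in that order (R = Rz(yaw) Ry(pitch) Rx(roll)).
In Python, from station import get_state, grab_frame, calibration, job_done, find_in, mark_of, tip_reach gives the robot as it stands.
- The arm moves only by the shell command python3 -m handwheel 'ROWS' [OPENING] [FORCE]. ROWS is JSON, a list of rows, each an object with "delta_pos": the shift along the world's x, y, z in units of 30 mm (1.0 is 30 mm), a list of three; "dr": the turn, a rotation vector about the world's x, y, z in degrees, a list of three. In form: [{"delta_pos": [tx, ty, tz], "dr": [rx, ry, rz]}, ...]. A call has 1 to 10 rows; each row shifts and turns the commanded pose from where the row before left it; what a row does not reach is not made up. A row lasts 1/10 s, in which the tool goes at most 50 mm and 8.59 degrees, less where a joint would pass 70% of its speed; a pose out of reach is approached as far as the arm can. A call is refused whole if a number of a shift passes 1 or a number of a turn 8.59, either way. A call with a gripper value outside its range is refused whole. OPENING is the closure, from -1 (fully open) to 1 (shut), set as the call begins (- or left out, the last holds). The fingers move at their own pace and stop on an object; FORCE is the grip in N (left out, the last holds). Time passes only in rows, so rows that do not move let the fingers close. It gives the time, the measured TCP pose, the force, the opening and the grip force at its end, in the units of the state.
- get_state(): the state, without advancing time (a new reading comes with each control period).
- grab_frame(name): name is "side" or "top" or "wrist"; returns the picture (384x512x3 uint8, red, green, blue); there is no depth.
- calibration(name): a dict with "fx", "fy", "cx", "cy" (pixels), "extrinsics" (4x4, takes a point from world to camera coordinates). Camera axes: x right, y down, z forward; pixel columns grow to the right and rows downward; lengths in m; the calibration is good to about 2 mm. The wrist camera is an equidistant fisheye: a pixel r from the principal point sees the ray r / f radians off the axis. A picture is of the moment at which its call begins: read the wrist's pose just before it. calibration takes no time and is no camera call; for the wrist camera it gives the pose at the moment of the call.
- job_done(): hands the job in; it is judged then, once.
Trained networks look in the newest picture that a camera, given by its name, has taken for a name from the list of things; names that differ only in an ending like _2 or _b are one class to them, and where a whole thing is asked for, a point or a joint stands for the part that bears it (a point fixed in the world has none). Each returns a list of dicts, best first, with "conf" (0 to 1); they miss things now and then, are a little off and sometimes report something else, mostly with a low value. They report only what shows in the picture. A call takes as long as a camera call. They do not tell look-alikes from the thing itself.
- find_in(camera, query): "location" ([column, row] in pixels, amid what is visible of it).
- mark_of(camera, query): "location" ([column, row] in pixels: a listed point, or the origin of a listed thing).
The state is a dict: "t": time; "q": joint angles; "qd": joint speeds; "joint_efforts": joint torques, N m; "eef_pos": TCP position; "ee_rot": TCP orientation; "force": force on the tool from outside, world axes, zero at the start; "moment": the same for the moment, N m; "width": finger opening in m; "gripper_force": force on a finger pad.
Only numpy, scipy, OpenCV 4.12 (cv2) and the standard library are available. Lean on these libraries where they do the work, as an engineer would, in place of code of your own. Each camera call takes 0.05 s, during which the arm holds its last target. There are 200 camera calls.

## Task

Tidy the painting bench: first pick up the scoop tray, tip it over the grey tub so that all its resin rocks slide into the tub, and set the empty tray back level on its cork pad the way it lay. Then fetch the stray paint pots from beyond the tape's left end to free places beside the other pots on the robot's side of the tape, take the straightedge by its grip and, keeping the bar parallel to the tape, push the pots with its edge until all of them stand upright in one straight row centred on the tape. Put the straightedge back on its own cork pad, and leave the dropper bottles, the water jar and the figure alone.

Things in the scene. Friction and masses are not known exactly. Their poses are not given: they have to be found in the camera images.
- tape: strip of blue masking tape stuck flat on the paper sheet, 20 mm wide, 330 mm long, no thickness to speak of; origin at its centre; its y axis runs along the strip, its x axis across it and away from the robot. It is the line for the row of pots.
- straightedge: aluminium straightedge: a bar 300 mm long (along its y), 36 mm wide (along its x), 14 mm high, with an upright wooden grip on the middle of it, 14 mm thick (x), 50 mm long (y), its top 85 mm above the underside. Origin under the middle of the bar; z up. It starts standing on its cork pad.
- edge_grip (a point): the place to hold the straightedge: middle of its wooden grip, 68 mm above its underside, turns with it
- edge_pad: cork pad of the straightedge, fixed, 50 by 330 by 3 mm, its long side along its y; origin at the centre of its underside
- tray: small steel scoop tray: floor 110 mm (x) by 96 mm (y), 4 mm thick, walls 22 mm high on both sides and at the back, open at the front lip, which faces its -x. An upright wooden grip plate stands behind the back wall, at x = +56 mm, 12 mm thick (x), 50 mm wide (y), top 95 mm above the underside. Floor spans x = -60 to +50 mm. Origin on the underside; z up. It starts level on its cork pad.
- tray_grip (a point): the place to hold the tray: middle of its grip plate, 75 mm above its underside, turns with it
- tray_lip (a point): middle of the tray's open front lip, on top of its floor, 60 mm in front of the origin
- tray_pad: cork pad of the tray, fixed, 140 by 110 by 3 mm; origin at the centre of its underside; its axes are those of the tray when that is put away
- tub: grey plastic open-topped square tub, fixed, 120 by 120 mm, 60 mm high, walls and floor 4 mm thick; origin at the centre of its underside
- pot0: squat round paint pot with a black lid, 34 mm in diameter and 34 mm high, about 45 g; origin at the centre of its underside, z up. It starts 50 to 120 mm on the robot's side of the tape; two or three such are there, the others absent
- pot1: squat round paint pot with a black lid, 34 mm in diameter and 34 mm high, about 45 g; origin at the centre of its underside, z up. It starts 50 to 120 mm on the robot's side of the tape; two or three such are there, the others absent
- pot2: squat round paint pot with a black lid, 34 mm in diameter and 34 mm high, about 45 g; origin at the centre of its underside, z up. It starts 50 to 120 mm on the robot's side of the tape; two or three such are there, the others absent
- pot3: squat round paint pot with a black lid, 34 mm in diameter and 34 mm high, about 45 g; origin at the centre of its underside, z up. A stray: it starts beyond the left (+y) end of the tape; two or three strays are there, the others absent
- pot4: squat round paint pot with a black lid, 34 mm in diameter and 34 mm high, about 45 g; origin at the centre of its underside, z up. A stray: it starts beyond the left (+y) end of the tape; two or three strays are there, the others absent
- pot5: squat round paint pot with a black lid, 34 mm in diameter and 34 mm high, about 45 g; origin at the centre of its underside, z up. A stray: it starts beyond the left (+y) end of the tape; two or three strays are there, the others absent
- rock0: grey cast resin rock, a chunky block about 24 by 22 by 18 mm; origin at the centre of its underside as built. It starts lying on the tray and slides off when the tray is tipped by more than about 40 degrees. Two to four are there; the others are absent
- rock1: grey cast resin rock, a chunky block about 24 by 22 by 18 mm; origin at the centre of its underside as built. It starts lying on the tray and slides off when the tray is tipped by more than about 40 degrees. Two to four are there; the others are absent
- rock2: grey cast resin rock, a chunky block about 24 by 22 by 18 mm; origin at the centre of its underside as built. It starts lying on the tray and slides off when the tray is tipped by more than about 40 degrees. Two to four are there; the others are absent
- rock3: grey cast resin rock, a chunky block about 24 by 22 by 18 mm; origin at the centre of its underside as built. It starts lying on the tray and slides off when the tray is tipped by more than about 40 degrees. Two to four are there; the others are absent
- dropper_a: small dropper bottle of paint, 27 mm in diameter, 75 mm high, stands between the row of pots and the tub: leave it alone
- dropper_b: small dropper bottle of paint, 27 mm in diameter, 75 mm high, stands beyond the tape: leave it alone
- dropper_c: small dropper bottle of paint, 27 mm in diameter, 75 mm high, stands beyond the tape: leave it alone
- water_jar: open glass water jar, 64 mm in diameter, 75 mm high, to the left: leave it alone
- figure: model figure on a round base 40 mm in diameter, 68 mm high, beyond the tape: leave it alone
Mind the look-alikes: they are no part of the job. Leave any purple look-alike of the tub alone.

How it is judged:
By the outcome, as a careful person would: the job done as asked, in the order asked, and still so for the second after the job is handed in, with the robot touching nothing.
Of pot0, pot1, pot2 only 2 to 3 are there at a start; the rules pass over those that are not, and their reading is None.
Of pot3, pot4, pot5 only 2 to 3 are there at a start; the rules pass over those that are not, and their reading is None.
Of rock0, rock1, rock2, rock3 only 2 to 4 are there at a start; the rules pass over those that are not, and their reading is None.
At some moment in a run one of pot0, pot1, pot2, pot3, pot4, pot5 may be knocked a few centimetres aside while the robot is not near it.
It also fails if it takes over 210 s, if anything falls off the work surface, if the arm or the gripper's body presses on something with over 40 N, if the wrist force passes 120 N, or if a joint passes its speed limit or range.

## Working session

There is one attempt and no reset: what is moved stays moved. The work goes in short steps, Python scripts to look and compute and a shell command to move; the robot and the scene stay as the last step left them, time stands still between calls to the robot, and variables do not carry over. Pictures are saved under pics/ and viewed, at most 14 in all, crops included, and the job is handed in when it is done.

```bash
ls; mkdir -p pics
cat > h.py <<'E'
import numpy as np, cv2
from station import *
def ray(cam,px):
    c=calibration(cam);E=np.array(c["extrinsics"]);u=(px[0]-c["cx"])/c["fx"];v=(px[1]-c["cy"])/c["fy"]
    if cam=="wrist":
        r=np.hypot(u,v);d=np.array([u/r*np.sin(r),v/r*np.sin(r),np.cos(r)]) if r>1e-9 else np.array([0,0,1.])
    else: d=np.array([u,v,1.])
    R=E[:3,:3];return -R.T@E[:3,3],R.T@d
def w(cam,px,z):
    o,d=ray(cam,px);return (o+d*(z-o[2])/d[2])
def proj(cam,p):
    c=calibration(cam);E=np.array(c["extrinsics"]);q=E[:3,:3]@np.array(p)+E[:3,3]
    if cam=="wrist":
        r=np.hypot(q[0],q[1]);t=np.arctan2(r,q[2]);x,y=q[0]/r*t,q[1]/r*t
    else: x,y=q[0]/q[2],q[1]/q[2]
    return np.array([c["fx"]*x+c["cx"],c["fy"]*y+c["cy"]])
def save(cam,n):
    f=grab_frame(cam);cv2.imwrite(f"pics/{n}.png",f[:,:,::-1]);return f
E
python3 - <<'E'
from h import *
print(get_state(),tip_reach)
a=save("top","t0");b=save("side","s0")
for c in("top","side"):
    k=calibration(c);E=np.array(k["extrinsics"]);print(c,k["fx"],-E[:3,:3].T@E[:3,3],E[2,:3])
for q,z in(("tape",0),("straightedge",.003),("edge_grip",.071),("tray",.003),("tray_grip",.078),("tray_lip",.007),("tub",0),("pot0",0),("rock0",.01),("dropper_a",0),("water_jar",0),("figure",0),("edge_pad",0),("tray_pad",0)):
    for m in mark_of("top",q)[:8]:
        if m["conf"]>.3: print(q,round(m["conf"],2),np.round(m["location"]),w("top",m["location"],z).round(3))
E
```

```text
pics
{'t': 0.0, 'q': array([-1.04188658e+00,  3.59394330e-01,  1.10664187e-02, -3.85000055e-04,
       -1.22411833e+00, -2.88126613e-01]), 'qd': array([ 0.00010606,  0.00056582, -0.00059533,  0.00101565, -0.00209596,
       -0.00088741]), 'joint_efforts': array([ 4.61365380e-04, -5.82717669e+01,  2.93075502e+01,  6.99775457e+00,
        7.14180715e-03, -1.42519734e-04]), 'eef_pos': array([ 0.16085422, -0.65507276,  0.24461487]), 'ee_rot': array([ 3.13990790e+00, -1.21879710e-04, -2.90094053e+00]), 'force': array([-0.24852304,  0.21821292,  0.78883052]), 'moment': array([-0.00393458,  0.04501487, -0.00414887]), 'gripper_force': 0.0, 'width': 0.08760943913356609} 0.019
top 477.3696950107161 [ 0.44038236 -0.00764851  1.20980536] [ 0.06354263  0.00556162 -0.99796363]
side 348.4536801035607 [0.15929023 0.60411455 0.50652837] [ 0.46102154 -0.71494426 -0.52565563]
straightedge 0.59 [226. 228.] [0.425 0.067 0.003]
edge_grip 0.7 [224. 228.] [0.425 0.067 0.071]
tray 0.62 [370. 229.] [ 0.431 -0.297  0.003]
tray 0.58 [253. 196.] [0.506 0.    0.003]
tray_grip 0.72 [355. 229.] [ 0.433 -0.243  0.078]
tray_lip 0.62 [396. 223.] [ 0.449 -0.361  0.007]
tub 0.61 [353. 153.] [ 0.624 -0.251  0.   ]
pot0 0.72 [139. 195.] [0.502 0.289 0.   ]
pot0 0.69 [220. 179.] [0.547 0.086 0.   ]
pot0 0.62 [223. 224.] [0.435 0.075 0.   ]
pot0 0.59 [116. 169.] [0.567 0.353 0.   ]
pot0 0.52 [239. 184.] [0.536 0.037 0.   ]
pot0 0.51 [140. 150.] [0.617 0.291 0.   ]
rock0 0.67 [362. 220.] [ 0.454 -0.275  0.01 ]
rock0 0.53 [385. 235.] [ 0.418 -0.333  0.01 ]
dropper_a 0.49 [309. 181.] [ 0.549 -0.141  0.   ]
dropper_a 0.43 [215.  85.] [0.79  0.106 0.   ]
dropper_a 0.42 [252.  96.] [0.766 0.01  0.   ]
water_jar 0.76 [100. 226.] [0.42  0.386 0.   ]
water_jar 0.36 [141. 150.] [0.616 0.291 0.   ]
figure 0.52 [299. 103.] [ 0.749 -0.111  0.   ]
```

Run:
```python
import cv2
a=cv2.imread("pics/t0.png");cv2.imwrite("pics/t0b.png",cv2.resize(a[60:300,60:460],None,fx=2,fy=2,interpolation=cv2.INTER_CUBIC))
```

```text
(no output)
```

View pics/t0b.png

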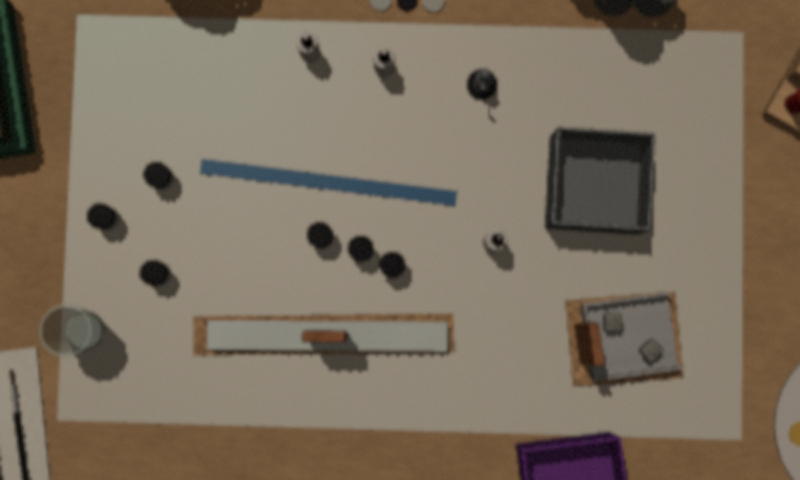

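View pics/s0.png

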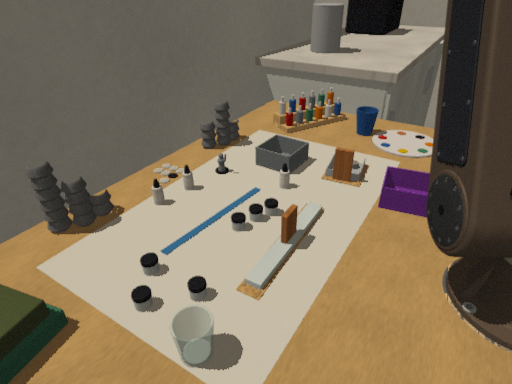

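Top view (crop = 2×(px−60)): grey tub at px (360,150) and a purple look-alike at px (345,287), so grey is the tub. The tray with two rocks is at (375,229), lip towards −y. Tape runs (161,143)–(288,159). There are three near pots at (220,177), (240,184), (256,192) and three strays at (138,147), (110,168), (137,196). The straightedge is at (223,228).

Run:
```python
from h import *
a=cv2.imread("pics/t0.png");hsv=cv2.cvtColor(a,cv2.COLOR_BGR2HSV)
m=cv2.inRange(hsv,(95,80,40),(125,255,255));m[:100]=0;m[200:]=0
n,l,s,c=cv2.connectedComponentsWithStats(m);i=1+s[1:,4].argmax();
r=cv2.minAreaRect(np.argwhere(l==i)[:,::-1].astype(np.float32));b=cv2.boxPoints(r)
P=np.array([w("top",p,0)[:2] for p in b]);print("tape",P.round(4),P.mean(0))
C=lambda p:(p[0]/2+60-.25,p[1]/2+60-.25)
for n,z,L in(("bar",.017,[(207,320),(450,318),(449,352),(205,351)]),("epad",.003,[(194,317),(453,314),(454,352),(194,354)]),("tpad",.003,[(567,300),(675,293),(682,377),(573,385)]),("tub",.06,[(553,130),(653,133),(651,231),(548,229)])):
    Q=np.array([w("top",C(p),z)[:2] for p in L]);d=Q[1]-Q[0]+Q[2]-Q[3];print(n,Q.round(3).tolist(),Q.mean(0).round(4),"ang of -y'ish edge",np.degrees(np.arctan2(-d[0],-d[1])).round(2))
# wood blobs
m=cv2.inRange(hsv,(3,110,60),(14,255,255))
n,l,s,c=cv2.connectedComponentsWithStats(m)
for i in range(1,n):
    if s[i,4]>40: print("wood",s[i],w("top",c[i],.09).round(4))
for m in mark_of("side","tray_grip")+mark_of("side","edge_grip"): print(m,w("side",m["location"],.075).round(3))
```

```text
tape [[ 0.6298  0.2397]
 [ 0.6438  0.2385]
 [ 0.6116 -0.0825]
 [ 0.5977 -0.081 ]] [0.62071246 0.07868856]
bar [[0.441, 0.223], [0.452, -0.08], [0.409, -0.08], [0.402, 0.224]] [0.4261 0.0714] ang of -y'ish edge -1.72
epad [[0.444, 0.242], [0.457, -0.085], [0.409, -0.087], [0.398, 0.24]] [0.427  0.0774] ang of -y'ish edge -2.15
tpad [[0.479, -0.228], [0.491, -0.364], [0.386, -0.374], [0.372, -0.238]] [ 0.4321 -0.3012] ang of -y'ish edge -5.54
tub [[0.683, -0.198], [0.683, -0.319], [0.563, -0.318], [0.562, -0.194]] [ 0.6228 -0.2571] ang of -y'ish edge -0.14
wood [451  99  18  19  58] [ 0.7268 -0.4787  0.09  ]
wood [492 101  20  15  64] [ 0.7293 -0.585   0.09  ]
wood [497 130  15  17  95] [ 0.6597 -0.5926  0.09  ]
wood [344 212   8  34 106] [ 0.4345 -0.2227  0.09  ]
wood [354 222   8  21 109] [ 0.4249 -0.2464  0.09  ]
wood [212 226  21   5 100] [0.4255 0.0701 0.09  ]
wood [494 299  12  12 122] [ 0.2674 -0.5771  0.09  ]
{'location': [343.0, 154.6], 'conf': 0.78} [ 0.432 -0.259  0.075]
{'location': [289.5, 218.6], 'conf': 0.58} [0.419 0.082 0.075]
```

```bash
R='{"delta_pos":[0.6,1,0],"dr":[0,0,0]}'; python3 -m handwheel '[{"delta_pos":[0.6,1,0],"dr":[0,0,-4]},{"delta_pos":[0.6,1,0],"dr":[0,0,-4.3]},{"delta_pos":[0.6,1,0],"dr":[0,0,0]},{"delta_pos":[0.6,1,0],"dr":[0,0,0]},{"delta_pos":[0.6,1,0],"dr":[0,0,0]},{"delta_pos":[0.6,1,0],"dr":[0,0,0]},{"delta_pos":[0.6,1,0],"dr":[0,0,0]},{"delta_pos":[0.6,1,0],"dr":[0,0,0]},{"delta_pos":[0.6,1,0],"dr":[0,0,0]},{"delta_pos":[0.6,1,0],"dr":[0,0,0]}]' -1 50
python3 -m handwheel '[{"delta_pos":[0.7,0.9,0],"dr":[0,0,0]},{"delta_pos":[0.7,0.9,0],"dr":[0,0,0]},{"delta_pos":[0.7,0.9,0],"dr":[0,0,0]},{"delta_pos":[0.7,0.9,-0.3],"dr":[0,0,0]},{"delta_pos":[0,0,-0.5],"dr":[0,0,0]},{"delta_pos":[0,0,0],"dr":[0,0,0]},{"delta_pos":[0,0,0],"dr":[0,0,0]}]'
cat > wr.py <<'E'
from h import *; import sys
n=sys.argv[1];f=save("wrist",n);s=get_state();print(s["t"],s["eef_pos"].round(4),s["ee_rot"].round(4),s["width"])
for q in sys.argv[2:]:
    q,z=q.split(":")
    for m in mark_of("wrist",q)[:6]:
        if m["conf"]>.3: print(q,round(m["conf"],2),np.round(m["location"]),w("wrist",m["location"],float(z)).round(4))
E
python3 wr.py w1 tray_grip:.078 tray:.003 tray_lip:.007 rock0:.01 tub:0 pot0:0
```

```text
t: 1.9
eef_pos: [0.3415, -0.3543, 0.2459]
ee_rot: [-3.141, 0.001, -3.046]
force: [-0.1, -0.2, 0.6]
width: 0.0876
gripper_force: 0.0
t: 2.6
eef_pos: [0.4248, -0.2476, 0.2218]
ee_rot: [-3.141, -0.001, -3.045]
force: [0.3, 0.1, 0.7]
width: 0.0875
gripper_force: 0.0
2.65 [ 0.4249 -0.248   0.2222] [-3.1412e+00  3.0000e-04 -3.0460e+00] 0.08775616749046924
tray_grip 0.85 [255. 182.] [ 0.4222 -0.2493  0.078 ]
tray 0.91 [212. 175.] [ 0.4355 -0.3021  0.003 ]
tray_lip 0.62 [212. 172.] [ 0.4307 -0.3017  0.007 ]
tray_lip 0.61 [165. 179.] [ 0.4449 -0.3613  0.007 ]
rock0 0.87 [186. 163.] [ 0.4212 -0.3332  0.01  ]
rock0 0.67 [225. 192.] [ 0.4527 -0.2835  0.01  ]
tub 0.89 [279.  31.] [ 0.25   -0.2358  0.    ]
tub 0.64 [238. 304.] [ 0.6258 -0.2557  0.    ]
```

View pics/w1.png

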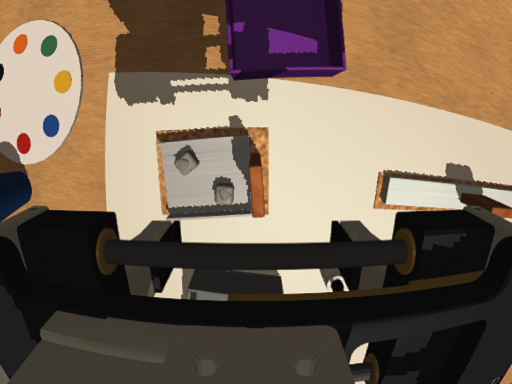

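Run:
```python
from h import *
a=cv2.imread("pics/w1.png")
cv2.imwrite("pics/w1b.png",cv2.resize(a[115:230,145:285],None,fx=5,fy=5,interpolation=cv2.INTER_CUBIC))
```

```text
(no output)
```

View pics/w1b.png

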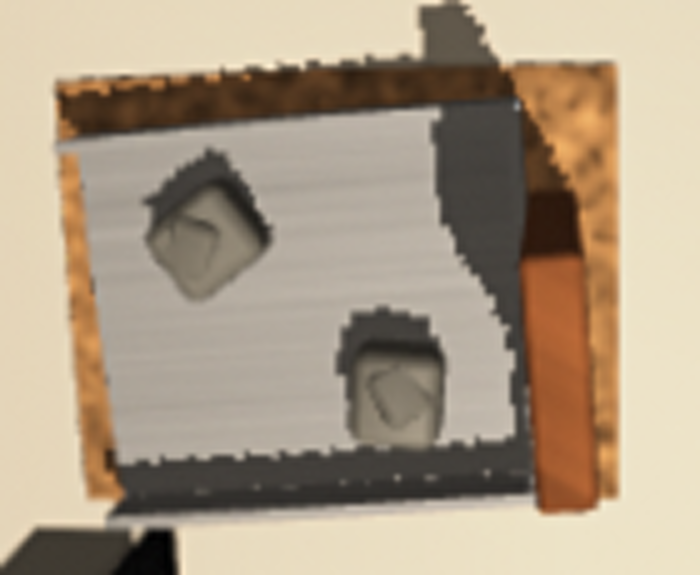

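Run:
```python
from h import *
for n,z,L in(("plate",.098,[(525,255),(582,255),(598,510),(540,512)]),("pad",.003,[(55,80),(617,62),(617,497),(90,497)]),("lip",.007,[(78,145),(118,465)])):
    P=np.array([w("wrist",(145+x/5,115+y/5),z)[:2] for x,y in L]);print(n,P.round(4).tolist(),P.mean(0).round(4))
```

```text
plate [[0.4029, -0.2553], [0.4019, -0.2451], [0.4498, -0.2373], [0.4512, -0.2481]] [ 0.4264 -0.2464]
pad [[0.3851, -0.3761], [0.3704, -0.2378], [0.4794, -0.2264], [0.4934, -0.364]] [ 0.4321 -0.3011]
lip [[0.4006, -0.3679], [0.4823, -0.3551]] [ 0.4414 -0.3615]
```

```bash
python3 -m handwheel '[{"delta_pos":[0.03,0.03,-0.8],"dr":[0,0,2.5]},{"delta_pos":[0,0,-0.8],"dr":[0,0,0]},{"delta_pos":[0,0,-0.8],"dr":[0,0,0]},{"delta_pos":[0,0,-0.8],"dr":[0,0,0]},{"delta_pos":[0,0,-0.8],"dr":[0,0,0]},{"delta_pos":[0,0,-0.8],"dr":[0,0,0]},{"delta_pos":[0,0,0],"dr":[0,0,0]},{"delta_pos":[0,0,0],"dr":[0,0,0]}]'
python3 -m handwheel '[{"delta_pos":[0,0,0],"dr":[0,0,0]},{"delta_pos":[0,0,0],"dr":[0,0,0]},{"delta_pos":[0,0,0],"dr":[0,0,0]},{"delta_pos":[0,0,0],"dr":[0,0,0]},{"delta_pos":[0,0,0],"dr":[0,0,0]},{"delta_pos":[0,0,0],"dr":[0,0,0]},{"delta_pos":[0,0,0],"dr":[0,0,0]},{"delta_pos":[0,0,0],"dr":[0,0,0]}]' 1 55
```

```text
t: 3.75
eef_pos: [0.4259, -0.2469, 0.0779]
ee_rot: [-3.142, -0.001, -3.002]
force: [0.5, -0.2, 1.0]
width: 0.0876
gripper_force: 0.0
t: 4.55
eef_pos: [0.4258, -0.2466, 0.0775]
ee_rot: [3.142, -0.0, -3.002]
force: [-0.9, 0.2, -1.2]
width: 0.0294
gripper_force: 0.0
```

```bash
python3 -m handwheel '[{"delta_pos":[0,0,0],"dr":[0,0,0]},{"delta_pos":[0,0,0],"dr":[0,0,0]},{"delta_pos":[0,0,0],"dr":[0,0,0]},{"delta_pos":[0,0,0],"dr":[0,0,0]},{"delta_pos":[0,0,0],"dr":[0,0,0]},{"delta_pos":[0,0,0],"dr":[0,0,0]}]'
python3 -m handwheel '[{"delta_pos":[0,0,0.2],"dr":[0,0,0]},{"delta_pos":[0,0,0.4],"dr":[0,0,0]},{"delta_pos":[0,0,0.6],"dr":[0,0,0]},{"delta_pos":[0,0,0.6],"dr":[0,0,0]},{"delta_pos":[0,0,0.6],"dr":[0,0,0]},{"delta_pos":[0,0,0.6],"dr":[0,0,0]}]'
```

```text
t: 5.15
eef_pos: [0.4259, -0.2466, 0.0775]
ee_rot: [3.142, -0.0, -3.002]
force: [-0.2, 0.5, -1.0]
width: 0.0115
gripper_force: 54.9
t: 5.75
eef_pos: [0.4254, -0.2465, 0.1685]
ee_rot: [3.141, -0.0, -3.002]
force: [0.5, 0.0, -2.7]
width: 0.0118
gripper_force: 54.9
```

```bash
python3 -m handwheel '[{"delta_pos":[0.3,0,0.6],"dr":[0,0,-1]},{"delta_pos":[0.7,0.1,0.6],"dr":[0,0,-1]},{"delta_pos":[0.8,0.1,0.2],"dr":[0,0,-1]},{"delta_pos":[0.8,0.1,0],"dr":[0,0,-1]},{"delta_pos":[0.8,0.1,0],"dr":[0,0,-1]},{"delta_pos":[0.8,0.1,0],"dr":[0,0,-1]},{"delta_pos":[0.8,0.1,0],"dr":[0,0,-1]},{"delta_pos":[0.8,0.1,0],"dr":[0,0,-1]},{"delta_pos":[0.5,0,0],"dr":[0,0,0]},{"delta_pos":[0.3,0,0],"dr":[0,0,0]}]'
python3 -m handwheel '[{"delta_pos":[0,0,0],"dr":[2,0,0]},{"delta_pos":[0,0,0],"dr":[4,0,0]},{"delta_pos":[0,0,0],"dr":[5,0,0]},{"delta_pos":[0,0,0],"dr":[5,0,0]},{"delta_pos":[0,0,0],"dr":[5,0,0]},{"delta_pos":[0,0,0],"dr":[5,0,0]},{"delta_pos":[0,0,0],"dr":[4,0,0]}]'
python3 - <<'E'
from h import *
f=save("side","s1")
print(get_state()["eef_pos"],get_state()["q"])
E
```

```text
t: 6.75
eef_pos: [0.6245, -0.2253, 0.2091]
ee_rot: [3.141, -0.001, -3.141]
force: [0.7, 0.5, -1.7]
width: 0.0117
gripper_force: 54.9
t: 7.45
eef_pos: [0.6235, -0.2261, 0.21]
ee_rot: [2.614, 0.0, 3.141]
force: [0.4, -0.6, -2.9]
width: 0.012
gripper_force: 54.9
[ 0.62266394 -0.2273826   0.20829997] [-0.35290888  0.52068495  0.27126992 -0.49553306 -1.52838819 -1.14683966]
```

View pics/s1.png

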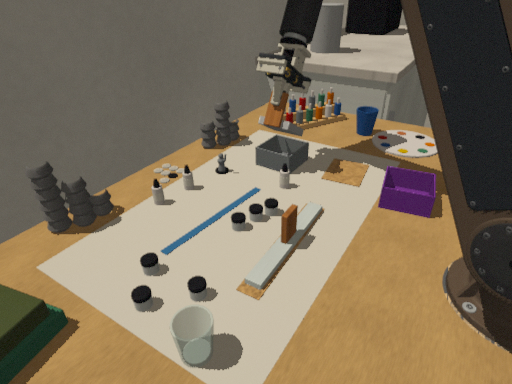

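Side view: the tray hangs over the grey tub (282,153), tipped 30° lip-down towards −y. The dropper at (285,177) is clear. I'll tip it further.

```bash
python3 -m handwheel '[{"delta_pos":[0,0,0],"dr":[4,0,0]},{"delta_pos":[0,0,0],"dr":[4,0,0]},{"delta_pos":[0,0,0],"dr":[4,0,0]},{"delta_pos":[0,0,0],"dr":[4,0,0]},{"delta_pos":[0,0,0],"dr":[4,0,0]},{"delta_pos":[0,0,0],"dr":[4,0,0]},{"delta_pos":[0,0,0],"dr":[4,0,0]},{"delta_pos":[0,0,0],"dr":[4,0,0]},{"delta_pos":[0,0,0],"dr":[0,0,0]},{"delta_pos":[0,0,0],"dr":[0,0,0]}]'
python3 -m handwheel '[{"delta_pos":[0,0,0],"dr":[0,0,0]},{"delta_pos":[0,0,0],"dr":[0,0,0]},{"delta_pos":[0,0,0],"dr":[0,0,0]},{"delta_pos":[0,0,0],"dr":[0,0,0]},{"delta_pos":[0,0,0],"dr":[0,0,0]}]'
python3 - <<'E'
from h import *
a=save("side","s2");b=save("top","t2");c=save("wrist","w2")
v=lambda im,x0,x1,y0,y1,k: cv2.resize(im[y0:y1,x0:x1,::-1],None,fx=k,fy=k,interpolation=cv2.INTER_CUBIC)
x=v(a,230,330,90,190,4);y=v(b,310,410,100,200,4);cv2.imwrite("pics/c2.png",np.hstack([x,y]))
print([ (c_,m["location"],round(m["conf"],2)) for c_ in("top","side","wrist") for m in find_in(c_,"rock0")])
E
```

```text
t: 8.5
eef_pos: [0.6237, -0.226, 0.209]
ee_rot: [2.062, -0.001, 3.141]
force: [-0.7, -0.3, -0.7]
width: 0.0118
gripper_force: 54.9
t: 9.0
eef_pos: [0.6239, -0.2254, 0.2099]
ee_rot: [2.06, 0.0, -3.141]
force: [-0.8, 0.7, -1.4]
width: 0.012
gripper_force: 54.9
[('top', [373.3, 156.2], 0.43), ('wrist', [5.4, 214.2], 0.57)]
```

View pics/c2.png

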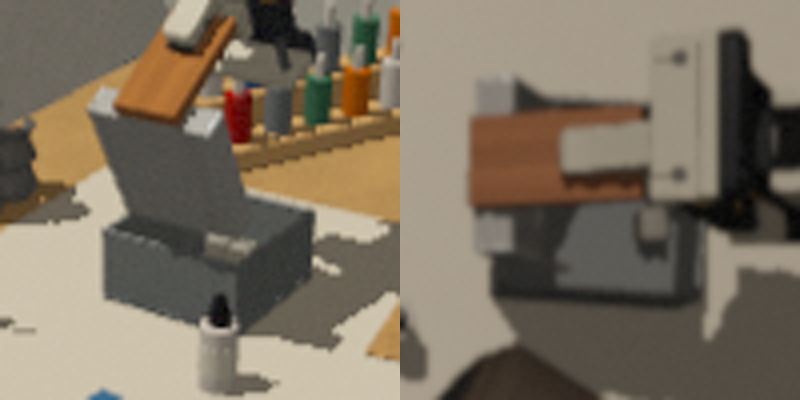

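```bash
python3 -m handwheel '[{"delta_pos":[0,0,0],"dr":[-5,0,0]},{"delta_pos":[0,0,0],"dr":[-7,0,0]},{"delta_pos":[0,0,0],"dr":[-8,0,0]},{"delta_pos":[0,0,0],"dr":[-8,0,0]},{"delta_pos":[0,0,0],"dr":[-8,0,0]},{"delta_pos":[0,0,0],"dr":[-8,0,0]},{"delta_pos":[0,0,0],"dr":[-8,0,0]},{"delta_pos":[0,0,0],"dr":[-6,0,0]},{"delta_pos":[0,0,0],"dr":[-4,0,0]}]'
python3 -m handwheel '[{"delta_pos":[-0.6,-0.1,0],"dr":[0,0,0]},{"delta_pos":[-0.8,-0.1,0],"dr":[0,0,0]},{"delta_pos":[-0.8,-0.1,0],"dr":[0,0,1]},{"delta_pos":[-0.8,-0.1,0],"dr":[0,0,1]},{"delta_pos":[-0.8,-0.1,0],"dr":[0,0,2]},{"delta_pos":[-0.8,-0.1,0],"dr":[0,0,2]},{"delta_pos":[-0.8,-0.1,0],"dr":[0,0,1]},{"delta_pos":[-0.8,0,0],"dr":[0,0,1]},{"delta_pos":[-0.4,0,0],"dr":[0,0,0]},{"delta_pos":[0,0,0],"dr":[0,0,0]}]'
python3 - <<'E'
from h import *
print(get_state()["eef_pos"],get_state()["ee_rot"])
b=save("top","t3");c=save("wrist","w3")
x=cv2.resize(b[100:270,310:430,::-1],None,fx=3,fy=3);y=c[:,:300,::-1];y=cv2.resize(y,None,fx=1.328,fy=1.328)[:510]
cv2.imwrite("pics/c3.png",np.hstack([x,y]))
print([ (c_,m["location"],round(m["conf"],2)) for c_ in("top","wrist") for m in find_in(c_,"rock0")])
E
```

```text
t: 10.2
eef_pos: [0.624, -0.224, 0.2106]
ee_rot: [-3.138, 0.002, -3.139]
force: [-0.2, -0.3, -2.3]
width: 0.0116
gripper_force: 54.9
t: 11.2
eef_pos: [0.4246, -0.2465, 0.21]
ee_rot: [3.141, 0.001, -3.003]
force: [-0.1, 0.2, -1.7]
width: 0.0118
gripper_force: 54.9
[ 0.42456083 -0.24647919  0.21001045] [ 3.14124991e+00  7.21103829e-04 -3.00318151e+00]
[('top', [371.4, 156.0], 0.58)]
```

View pics/c3.png

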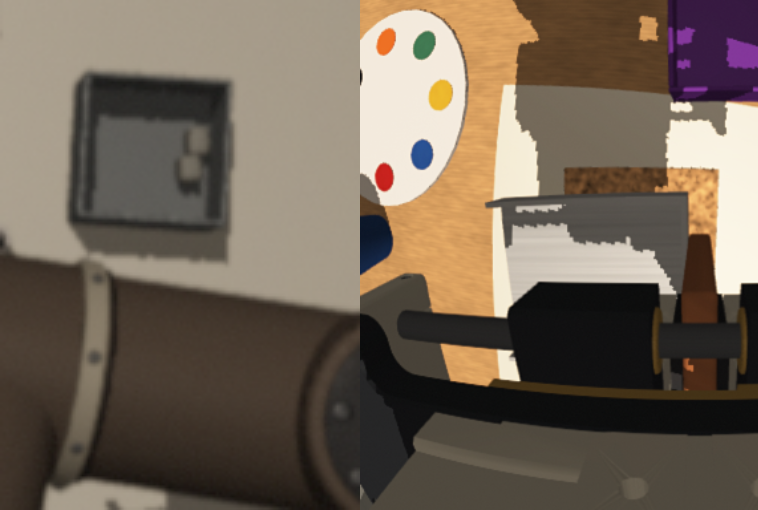

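Both rocks lie in the grey tub and the tray is empty. Now lowering it onto its pad.

```bash
python3 -m handwheel '[{"delta_pos":[0.04,0,-0.5],"dr":[0,0,0]},{"delta_pos":[0,0,-0.8],"dr":[0,0,0]},{"delta_pos":[0,0,-0.8],"dr":[0,0,0]},{"delta_pos":[0,0,-0.8],"dr":[0,0,0]},{"delta_pos":[0,0,-0.7],"dr":[0,0,0]},{"delta_pos":[0,0,-0.4],"dr":[0,0,0]},{"delta_pos":[0,0,-0.2],"dr":[0,0,0]},{"delta_pos":[0,0,-0.1],"dr":[0,0,0]},{"delta_pos":[0,0,-0.1],"dr":[0,0,0]},{"delta_pos":[0,0,0],"dr":[0,0,0]}]'
```

```text
t: 12.4
eef_pos: [0.4276, -0.2467, 0.0779]
ee_rot: [-3.141, 0.001, -3.002]
force: [0.3, -0.8, -1.5]
width: 0.0116
gripper_force: 54.9
```

```bash
python3 -m handwheel '[{"delta_pos":[-0.04,0,-0.03],"dr":[0,0,0]},{"delta_pos":[0,0,0],"dr":[0,0,0]},{"delta_pos":[0,0,0],"dr":[0,0,0]}]'
python3 -m handwheel '[{"delta_pos":[0,0,-0.02],"dr":[0,0,0]},{"delta_pos":[0,0,0],"dr":[0,0,0]}]'
```

```text
t: 12.7
eef_pos: [0.4269, -0.2467, 0.0776]
ee_rot: [-3.141, 0.002, -3.002]
force: [2.3, 1.4, 5.5]
width: 0.0118
gripper_force: 54.9
t: 12.9
eef_pos: [0.427, -0.2467, 0.0775]
ee_rot: [-3.141, 0.002, -3.001]
force: [0.3, 3.7, 12.5]
width: 0.0118
gripper_force: 54.9
```

```bash
python3 -m handwheel '[{"delta_pos":[0,0,0.03],"dr":[0,0,0]},{"delta_pos":[0,0,0.02],"dr":[0,0,0]},{"delta_pos":[0,0,0],"dr":[0,0,0]},{"delta_pos":[0,0,0],"dr":[0,0,0]},{"delta_pos":[0,0,0],"dr":[0,0,0]},{"delta_pos":[0,0,0],"dr":[0,0,0]}]' -1 20
python3 -m handwheel '[{"delta_pos":[0,0,0.4],"dr":[0,0,0]},{"delta_pos":[0,0,1],"dr":[0,0,0]},{"delta_pos":[0,0,1],"dr":[0,0,0]},{"delta_pos":[0,0.5,1],"dr":[0,0,0]},{"delta_pos":[0.2,1,1],"dr":[0,0,8]},{"delta_pos":[0.2,1,0],"dr":[0,0,8]},{"delta_pos":[0.2,1,0],"dr":[0,0,8]},{"delta_pos":[0.2,1,0],"dr":[0,0,8]},{"delta_pos":[0.2,1,0],"dr":[0,0,8]},{"delta_pos":[0.2,1,0],"dr":[0,0,8]}]'
python3 - <<'E'
from h import *
s=get_state();print(s["t"],s["eef_pos"],s["ee_rot"],s["q"])
f=save("top","t4")
c=cv2.resize(f[190:270,320:430,::-1],None,fx=5,fy=5);cv2.imwrite("pics/c4.png",c)
print([(m["location"],round(m["conf"],2)) for q in ("tray_grip","tray_lip","tray") for m in mark_of("top",q)])
E
```

```text
t: 13.5
eef_pos: [0.4257, -0.2466, 0.0774]
ee_rot: [3.141, -0.0, -3.002]
force: [-0.9, 0.0, -0.1]
width: 0.0543
gripper_force: 0.0
t: 14.5
eef_pos: [0.4618, -0.0504, 0.2096]
ee_rot: [-3.142, 0.0, -2.158]
force: [1.1, 0.3, 0.9]
width: 0.0877
gripper_force: 0.0
14.5 [ 0.4618083  -0.0503709   0.20963623] [-3.14150694e+00  1.89710758e-04 -2.15848866e+00] [ 3.16922564e-01  3.53934872e-02 -4.87051078e-01 -5.75282365e-05
 -1.04814964e+00 -9.04586197e-01]
[([357.1, 232.4], 0.86), ([138.3, 196.1], 0.2), ([352.4, 152.8], 0.68), ([392.7, 222.9], 0.63), ([140.5, 148.1], 0.32), ([372.1, 231.0], 0.7)]
```

View pics/c4.png

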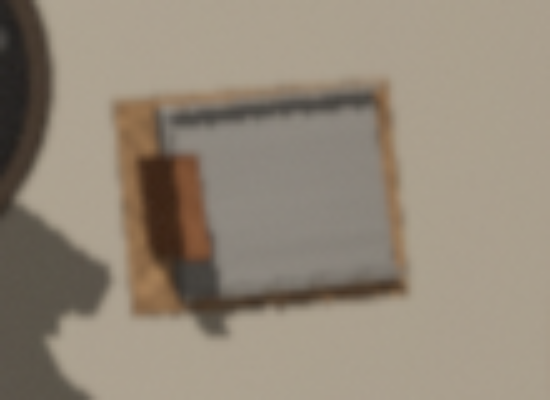

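The tray is back on its pad, grip plate on the +y side. On to the strays.

```bash
python3 -m handwheel '[{"delta_pos":[0.2,1,0],"dr":[0,0,8]},{"delta_pos":[0.2,1,0],"dr":[0,0,8]},{"delta_pos":[0.2,1,0],"dr":[0,0,8]},{"delta_pos":[0.2,1,0],"dr":[0,0,4]},{"delta_pos":[0.2,1,0],"dr":[0,0,0]},{"delta_pos":[0.2,1,0],"dr":[0,0,0]},{"delta_pos":[0.2,1,0],"dr":[0,0,0]},{"delta_pos":[0.2,1,0],"dr":[0,0,0]},{"delta_pos":[0.2,0.8,0],"dr":[0,0,0]},{"delta_pos":[0,0,0],"dr":[0,0,0]}]'
python3 -m handwheel '[{"delta_pos":[0,0,0],"dr":[0,0,0]},{"delta_pos":[0,0,0],"dr":[0,0,0]}]'
python3 wr.py w5 pot0:0 water_jar:0 tape:0 edge_grip:.071
python3 - <<'E'
from h import *
save("top","t5")
for m in mark_of("top","pot0"): print(round(m["conf"],2),np.round(m["location"]),w("top",m["location"],0).round(3))
E
```

```text
t: 15.7
eef_pos: [0.5168, 0.2141, 0.2091]
ee_rot: [3.142, -0.0, -1.676]
force: [-0.9, 0.1, -1.0]
width: 0.0876
gripper_force: 0.0
t: 15.9
eef_pos: [0.5157, 0.2114, 0.2094]
ee_rot: [3.141, -0.001, -1.677]
force: [0.6, -0.3, -0.3]
width: 0.088
gripper_force: 0.0
15.95 [0.5157 0.2114 0.2096] [ 3.1414e+00 -2.0000e-04 -1.6768e+00] 0.08773244551374157
pot0 0.91 [220.  28.] [0.5386 0.0337 0.    ]
pot0 0.79 [227. 284.] [ 0.5712  0.3617 -0.    ]
pot0 0.67 [180. 246.] [0.626  0.2982 0.    ]
pot0 0.63 [279. 230.] [0.4941 0.2881 0.    ]
pot0 0.55 [214.  68.] [0.5501 0.0822 0.    ]
tape 0.62 [156.  74.] [0.6211 0.078  0.    ]
edge_grip 0.95 [332.  37.] [0.4291 0.0736 0.071 ]
0.71 [254. 195.] [ 0.511 -0.002  0.   ]
0.58 [235. 183.] [0.538 0.046 0.   ]
0.51 [220. 180.] [0.547 0.085 0.   ]
0.48 [140. 196.] [0.499 0.287 0.   ]
```

View pics/w5.png

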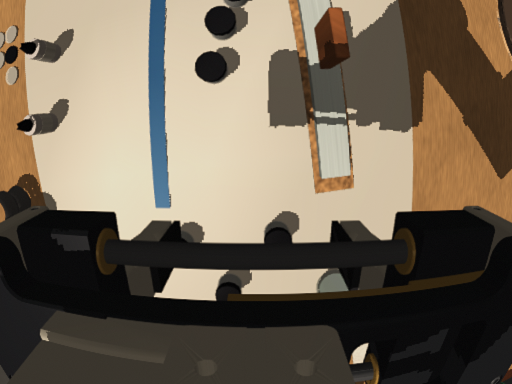

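Wrist view: near pots at (220,20), (211,66), the straightedge grip at (332,38), the tape end at (162,205), and strays peeking out at (279,232), (230,290), (185,235). I'll take lid centres from the top frame.

```bash
cat > lids.py <<'E'
from h import *; import sys
a=cv2.imread(f"pics/{sys.argv[1]}.png")
m=(a.max(2)<45).astype(np.uint8)
n,l,s,c=cv2.connectedComponentsWithStats(m)
o=np.array([.6207,.0787]);e=np.array([.995,-.0995]);g=np.array([.0995,.995])
for i in range(1,n):
    if 70<s[i,4]<400:
        p=w("top",c[i],.033)[:2];
        if .4<p[0]<.72 and -.15<p[1]<.42: print(s[i,2:].tolist(),c[i].round(1),p.round(4),"d,s",((p-o)@e).round(4),((p-o)@g).round(4))
E
python3 lids.py t0; echo; python3 lids.py t5
```

```text
[13, 13, 125] [139.  147.8] [0.6176 0.2871] d,s -0.0238 0.207
[15, 12, 128] [110.9 168.3] [0.5645 0.3546] d,s -0.0834 0.269
[13, 12, 113] [220.  177.6] [0.5489 0.083 ] d,s -0.0719 -0.0028
[12, 12, 109] [240.3 184.4] [0.5333 0.0324] d,s -0.0823 -0.0547
[12, 12, 112] [255.7 192.4] [ 0.5146 -0.0062] d,s -0.0971 -0.0951
[14, 12, 127] [137.3 196.5] [0.4964 0.2859] d,s -0.1443 0.1938

[11, 12, 103] [219.9 177.5] [0.5492 0.0835] d,s -0.0716 -0.0024
[11, 12, 101] [240.1 184.3] [0.5336 0.0329] d,s -0.0821 -0.0543
[12, 12, 104] [255.8 192.3] [ 0.5148 -0.0064] d,s -0.0969 -0.0952
```

```bash
python3 -m handwheel '[{"delta_pos":[-0.17,0.6,-0.3],"dr":[0,0,0]},{"delta_pos":[-0.17,0.6,-0.7],"dr":[0,0,0]},{"delta_pos":[-0.17,0.6,-0.8],"dr":[0,0,0]},{"delta_pos":[-0.17,0.6,-0.8],"dr":[0,0,0]},{"delta_pos":[0,0.1,-0.8],"dr":[0,0,0]},{"delta_pos":[0,0,-0.8],"dr":[0,0,0]},{"delta_pos":[0,0,0],"dr":[0,0,0]},{"delta_pos":[0,0,0],"dr":[0,0,0]}]' -1 15
python3 wr.py w6 pot0:0
```

```text
t: 17.05
eef_pos: [0.4956, 0.2873, 0.0838]
ee_rot: [3.141, -0.001, -1.675]
force: [0.1, 0.0, 0.6]
width: 0.0881
gripper_force: 0.0
17.1 [0.4961 0.2877 0.0846] [-3.1407e+00  6.0000e-04 -1.6754e+00] 0.08760906495961147
pot0 0.8 [182. 286.] [0.5707 0.3594 0.    ]
pot0 0.76 [114. 224.] [0.6222 0.2945 0.    ]
pot0 0.73 [254. 207.] [0.4983 0.2909 0.    ]
```

View pics/w6.png

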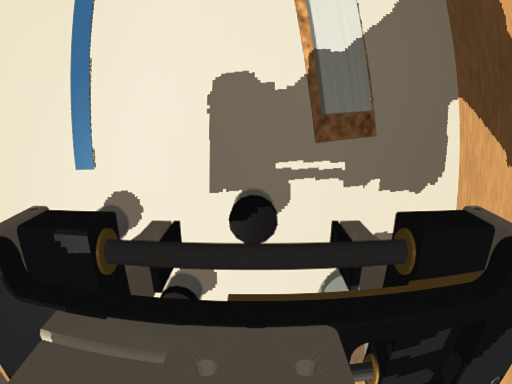

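```bash
python3 -c "
from h import *
print(w('wrist',(253.5,217),.034), w('wrist',(178,295),.034))"
python3 -m handwheel '[{"delta_pos":[0,0,-0.6],"dr":[0,0,0]},{"delta_pos":[0,0,-0.7],"dr":[0,0,0]},{"delta_pos":[0,0,-0.57],"dr":[0,0,0]},{"delta_pos":[0,0,0],"dr":[0,0,0]},{"delta_pos":[0,0,0],"dr":[0,0,0]}]'
python3 -m handwheel '[{"delta_pos":[0,0,0],"dr":[0,0,0]},{"delta_pos":[0,0,0],"dr":[0,0,0]},{"delta_pos":[0,0,0],"dr":[0,0,0]},{"delta_pos":[0,0,0],"dr":[0,0,0]},{"delta_pos":[0,0,0],"dr":[0,0,0]},{"delta_pos":[0,0,0],"dr":[0,0,0]},{"delta_pos":[0,0,0],"dr":[0,0,0]},{"delta_pos":[0,0,0],"dr":[0,0,0]},{"delta_pos":[0,0,0],"dr":[0,0,0]}]' 1 15
```

```text
[0.49774084 0.28689898 0.034     ] [0.56375538 0.34637838 0.034     ]
t: 17.65
eef_pos: [0.4961, 0.2877, 0.0287]
ee_rot: [-3.141, 0.001, -1.675]
force: [-0.1, -0.4, 0.0]
width: 0.0876
gripper_force: 0.0
t: 18.55
eef_pos: [0.4955, 0.2874, 0.0274]
ee_rot: [3.142, -0.0, -1.676]
force: [-0.3, 0.7, 0.5]
width: 0.0335
gripper_force: 15.0
```

```bash
python3 -m handwheel '[{"delta_pos":[0,0,0.5],"dr":[0,0,0]},{"delta_pos":[0.1,-0.3,0.5],"dr":[0,0,0]},{"delta_pos":[0.3,-0.9,0],"dr":[0,0,0]},{"delta_pos":[0.3,-0.9,0],"dr":[0,0,0]},{"delta_pos":[0.3,-0.9,0],"dr":[0,0,0]},{"delta_pos":[0.3,-0.9,0],"dr":[0,0,0]},{"delta_pos":[0.3,-0.9,0],"dr":[0,0,0]},{"delta_pos":[0.23,-0.5,-0.2],"dr":[0,0,0]},{"delta_pos":[0,0,-0.5],"dr":[0,0,0]},{"delta_pos":[0,0,-0.2],"dr":[0,0,0]}]'
python3 -m handwheel '[{"delta_pos":[0,0,0],"dr":[0,0,0]},{"delta_pos":[0,0,0],"dr":[0,0,0]}]'
```

```text
t: 19.55
eef_pos: [0.5498, 0.1274, 0.0294]
ee_rot: [3.14, -0.001, -1.677]
force: [-0.1, -0.1, -1.0]
width: 0.0334
gripper_force: 15.0
t: 19.75
eef_pos: [0.5503, 0.1288, 0.0306]
ee_rot: [3.141, -0.0, -1.675]
force: [0.2, -0.2, -1.1]
width: 0.0334
gripper_force: 15.0
```

```bash
python3 -m handwheel '[{"delta_pos":[0,0,-0.06],"dr":[0,0,0]},{"delta_pos":[0,0,0],"dr":[0,0,0]}]'
python3 -m handwheel '[{"delta_pos":[0,0,0],"dr":[0,0,0]},{"delta_pos":[0,0,0],"dr":[0,0,0]},{"delta_pos":[0,0,0],"dr":[0,0,0]},{"delta_pos":[0,0,0],"dr":[0,0,0]},{"delta_pos":[0,0,0],"dr":[0,0,0]},{"delta_pos":[0,0,0],"dr":[0,0,0]},{"delta_pos":[0,0,0.5],"dr":[0,0,0]},{"delta_pos":[0,0,0.8],"dr":[0,0,0]},{"delta_pos":[0,0,1],"dr":[0,0,0]}]' -1
python3 -m handwheel '[{"delta_pos":[0,0.5,0],"dr":[0,0,0]},{"delta_pos":[0,0.9,0],"dr":[0,0,0]},{"delta_pos":[0.1,0.9,0],"dr":[0,0,0]},{"delta_pos":[0.1,0.9,0],"dr":[0,0,0]},{"delta_pos":[0.1,0.9,0],"dr":[0,0,0]},{"delta_pos":[0.1,0.9,0],"dr":[0,0,0]},{"delta_pos":[0.1,0.9,0],"dr":[0,0,0]},{"delta_pos":[0,0.9,0],"dr":[0,0,0]},{"delta_pos":[0,0.7,-0.2],"dr":[0,0,0]},{"delta_pos":[0,0,-0.3],"dr":[0,0,0]}]'
python3 wr.py w7 pot0:0; python3 -c "
from h import *
s=save('top','t7')"; python3 lids.py t7
```

```text
t: 19.95
eef_pos: [0.5504, 0.1288, 0.0289]
ee_rot: [-3.141, 0.0, -1.675]
force: [0.2, 0.2, -0.1]
width: 0.0337
gripper_force: 15.0
t: 20.85
eef_pos: [0.5495, 0.1279, 0.0974]
ee_rot: [3.139, -0.002, -1.676]
force: [0.5, -0.3, 0.6]
width: 0.0875
gripper_force: 0.0
t: 21.85
eef_pos: [0.5654, 0.3563, 0.0821]
ee_rot: [-3.141, 0.001, -1.673]
force: [-1.2, 0.1, -1.4]
width: 0.0876
gripper_force: 0.0
21.9 [0.5642 0.354  0.0798] [ 3.1396e+00 -1.7000e-03 -1.6746e+00] 0.08804232500988113
pot0 0.84 [254. 207.] [0.5649 0.3542 0.    ]
pot0 0.58 [175. 130.] [0.6182 0.2879 0.    ]
[13, 12, 116] [138.9 147.7] [0.6179 0.2873] d,s -0.0235 0.2073
[12, 12, 107] [201.2 177.1] [0.5488 0.1298] d,s -0.0766 0.0437
[11, 12, 107] [219.9 177.6] [0.5488 0.0834] d,s -0.072 -0.0025
[12, 12, 103] [240.2 184.3] [0.5336 0.0326] d,s -0.0821 -0.0545
[12, 12, 106] [255.8 192.3] [ 0.5149 -0.0064] d,s -0.0968 -0.0952
```

View pics/w7.png

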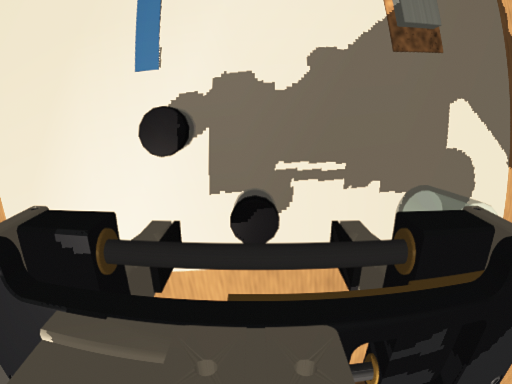

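```bash
python3 -m handwheel '[{"delta_pos":[0,0,-0.6],"dr":[0,0,0]},{"delta_pos":[0,0,-0.7],"dr":[0,0,0]},{"delta_pos":[0,0,-0.45],"dr":[0,0,0]},{"delta_pos":[0,0,0],"dr":[0,0,0]}]'
python3 -m handwheel '[{"delta_pos":[0,0,0],"dr":[0,0,0]},{"delta_pos":[0,0,0],"dr":[0,0,0]},{"delta_pos":[0,0,0],"dr":[0,0,0]},{"delta_pos":[0,0,0],"dr":[0,0,0]},{"delta_pos":[0,0,0],"dr":[0,0,0]},{"delta_pos":[0,0,0],"dr":[0,0,0]},{"delta_pos":[0,0,0],"dr":[0,0,0]},{"delta_pos":[0,0,0],"dr":[0,0,0]},{"delta_pos":[0,0,0],"dr":[0,0,0]},{"delta_pos":[0,0,0],"dr":[0,0,0]}]' 1 15
```

```text
t: 22.4
eef_pos: [0.5644, 0.3517, 0.0282]
ee_rot: [3.139, -0.003, -1.677]
force: [-0.2, -0.4, -0.3]
width: 0.0875
gripper_force: 0.0
t: 23.4
eef_pos: [0.5653, 0.3534, 0.0302]
ee_rot: [3.142, -0.0, -1.676]
force: [-0.6, 0.6, 0.7]
width: 0.0336
gripper_force: 15.0
```

```bash
python3 -m handwheel '[{"delta_pos":[0,0,0.6],"dr":[0,0,0]},{"delta_pos":[0,-0.3,0.8],"dr":[0,0,0]},{"delta_pos":[-0.1,-0.9,0],"dr":[0,0,0]},{"delta_pos":[-0.1,-0.9,0],"dr":[0,0,0]},{"delta_pos":[-0.1,-0.9,0],"dr":[0,0,0]},{"delta_pos":[-0.06,-0.9,0],"dr":[0,0,0]},{"delta_pos":[0,-0.9,0],"dr":[0,0,0]},{"delta_pos":[0,-0.9,0],"dr":[0,0,0]},{"delta_pos":[0,-0.3,-0.4],"dr":[0,0,0]},{"delta_pos":[0,0,-0.6],"dr":[0,0,0]}]'
python3 -m handwheel '[{"delta_pos":[0,0,-0.34],"dr":[0,0,0]},{"delta_pos":[0,0,-0.05],"dr":[0,0,0]},{"delta_pos":[0,0,0],"dr":[0,0,0]},{"delta_pos":[0,0,0],"dr":[0,0,0]}]'
```

```text
t: 24.4
eef_pos: [0.5551, 0.1725, 0.0426]
ee_rot: [-3.14, 0.002, -1.677]
force: [-0.0, 0.1, -1.5]
width: 0.0337
gripper_force: 15.0
t: 24.8
eef_pos: [0.5546, 0.1739, 0.0302]
ee_rot: [3.141, -0.0, -1.675]
force: [1.0, -0.3, 0.1]
width: 0.0335
gripper_force: 15.0
```

```bash
python3 -m handwheel '[{"delta_pos":[0,0,0],"dr":[0,0,0]},{"delta_pos":[0,0,0],"dr":[0,0,0]},{"delta_pos":[0,0,0],"dr":[0,0,0]},{"delta_pos":[0,0,0],"dr":[0,0,0]},{"delta_pos":[0,0,0],"dr":[0,0,0]},{"delta_pos":[0,0,0],"dr":[0,0,0]},{"delta_pos":[0,0,0.4],"dr":[0,0,0]},{"delta_pos":[0,0,0.8],"dr":[0,0,0]},{"delta_pos":[0,0,0.8],"dr":[0,0,0]}]' -1
python3 -m handwheel '[{"delta_pos":[0.2,0.5,0],"dr":[0,0,0]},{"delta_pos":[0.5,0.9,0],"dr":[0,0,0]},{"delta_pos":[0.5,0.9,0],"dr":[0,0,0]},{"delta_pos":[0.5,0.9,0],"dr":[0,0,0]},{"delta_pos":[0.41,0.58,0],"dr":[0,0,0]},{"delta_pos":[0,0,0],"dr":[0,0,0]},{"delta_pos":[0,0,0],"dr":[0,0,0]}]'
python3 wr.py w8 pot0:0
```

```text
t: 25.7
eef_pos: [0.5544, 0.1732, 0.0917]
ee_rot: [3.141, -0.001, -1.675]
force: [0.5, 1.0, -0.5]
width: 0.0875
gripper_force: 0.0
t: 26.4
eef_pos: [0.6176, 0.2871, 0.0901]
ee_rot: [3.141, -0.0, -1.675]
force: [0.1, -0.1, 0.1]
width: 0.088
gripper_force: 0.0
26.45 [0.6174 0.2866 0.0903] [ 3.1409e+00 -5.0000e-04 -1.6756e+00] 0.08765435345562655
pot0 0.81 [317.   3.] [0.5521 0.1305 0.    ]
pot0 0.78 [319.  64.] [0.5568 0.1818 0.    ]
pot0 0.72 [252. 209.] [0.6209 0.292  0.    ]
```

```bash
python3 -m handwheel '[{"delta_pos":[0,0,-0.6],"dr":[0,0,0]},{"delta_pos":[0,0,-0.8],"dr":[0,0,0]},{"delta_pos":[0,0,-0.6],"dr":[0,0,0]},{"delta_pos":[0,0,0],"dr":[0,0,0]}]'
python3 -m handwheel '[{"delta_pos":[0,0,0],"dr":[0,0,0]},{"delta_pos":[0,0,0],"dr":[0,0,0]},{"delta_pos":[0,0,0],"dr":[0,0,0]},{"delta_pos":[0,0,0],"dr":[0,0,0]},{"delta_pos":[0,0,0],"dr":[0,0,0]},{"delta_pos":[0,0,0],"dr":[0,0,0]},{"delta_pos":[0,0,0],"dr":[0,0,0]},{"delta_pos":[0,0,0],"dr":[0,0,0]},{"delta_pos":[0,0,0],"dr":[0,0,0]},{"delta_pos":[0,0,0],"dr":[0,0,0]}]' 1 15
python3 -m handwheel '[{"delta_pos":[0,0,0.6],"dr":[0,0,0]},{"delta_pos":[-0.2,-0.25,0.6],"dr":[0,0,0]},{"delta_pos":[-0.6,-0.7,0],"dr":[0,0,0]},{"delta_pos":[-0.6,-0.7,0],"dr":[0,0,0]},{"delta_pos":[-0.56,-0.7,0],"dr":[0,0,0]},{"delta_pos":[0,-0.1,-0.4],"dr":[0,0,0]},{"delta_pos":[0,0,-0.5],"dr":[0,0,0]},{"delta_pos":[0,0,-0.24],"dr":[0,0,0]},{"delta_pos":[0,0,-0.05],"dr":[0,0,0]},{"delta_pos":[0,0,0],"dr":[0,0,0]}]'
```

```text
t: 26.9
eef_pos: [0.616, 0.285, 0.0281]
ee_rot: [3.138, -0.003, -1.677]
force: [-0.0, 0.7, -0.5]
width: 0.0873
gripper_force: 0.0
t: 27.9
eef_pos: [0.6179, 0.2868, 0.0305]
ee_rot: [-3.142, -0.0, -1.676]
force: [-0.3, 0.4, 0.9]
width: 0.0335
gripper_force: 15.0
t: 28.9
eef_pos: [0.5592, 0.2135, 0.0304]
ee_rot: [3.141, -0.001, -1.675]
force: [0.3, 0.1, -1.1]
width: 0.033
gripper_force: 15.0
```

```bash
python3 -m handwheel '[{"delta_pos":[0,0,-0.03],"dr":[0,0,0]},{"delta_pos":[0,0,0],"dr":[0,0,0]},{"delta_pos":[0,0,0],"dr":[0,0,0]},{"delta_pos":[0,0,0],"dr":[0,0,0]},{"delta_pos":[0,0,0],"dr":[0,0,0]},{"delta_pos":[0,0,0],"dr":[0,0,0]},{"delta_pos":[0,0,0.4],"dr":[0,0,0]},{"delta_pos":[0,0,0.9],"dr":[0,0,0]},{"delta_pos":[0,0,1],"dr":[0,0,0]},{"delta_pos":[0,0,1],"dr":[0,0,0]}]' -1
python3 -m handwheel '[{"delta_pos":[-0.5,-0.5,1],"dr":[0,0,2]},{"delta_pos":[-0.8,-0.8,0],"dr":[0,0,2]},{"delta_pos":[-0.8,-0.9,0],"dr":[0,0,2]},{"delta_pos":[-0.8,-0.9,0],"dr":[0,0,2]},{"delta_pos":[-0.8,-0.9,0],"dr":[0,0,0]},{"delta_pos":[-0.75,-0.78,0],"dr":[0,0,0]},{"delta_pos":[0,0,0],"dr":[0,0,0]},{"delta_pos":[0,0,0],"dr":[0,0,0]}]'
python3 wr.py w9 edge_grip:.071 straightedge:.003 pot0:0; python3 -c "
from h import *
s=save('top','t9')"; python3 lids.py t9
```

```text
t: 29.9
eef_pos: [0.559, 0.2132, 0.1308]
ee_rot: [-3.141, -0.0, -1.675]
force: [0.7, 0.0, -0.0]
width: 0.0878
gripper_force: 0.0
t: 30.7
eef_pos: [0.4259, 0.0698, 0.1602]
ee_rot: [-3.139, 0.001, -1.536]
force: [0.3, 0.3, 1.0]
width: 0.0878
gripper_force: 0.0
30.75 [0.4263 0.0703 0.1599] [-3.1395e+00  1.0000e-03 -1.5358e+00] 0.08757283850226998
edge_grip 0.78 [256. 207.] [0.4261 0.0743 0.071 ]
straightedge 0.83 [257. 185.] [0.425  0.0725 0.003 ]
pot0 0.85 [142. 189.] [0.55   0.0817 0.    ]
pot0 0.75 [143. 230.] [0.5524 0.1302 0.    ]
pot0 0.71 [151. 144.] [0.5374 0.0329 0.    ]
[13, 12, 111] [166.8 172.5] [0.5578 0.2154] d,s -0.0762 0.1297
[14, 12, 115] [181.7 174.9] [0.553  0.1782] d,s -0.0773 0.0922
[12, 12, 105] [255.7 192.3] [ 0.5149 -0.0063] d,s -0.0968 -0.0951
[13, 47, 146] [231.3 230.3] [0.4196 0.0511] d,s -0.1974 -0.0475
```

View pics/w9.png

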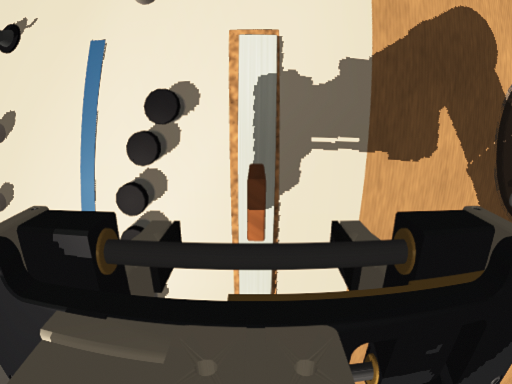

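Wrist view: grip plate centred at (257,205) under the jaws; the bar runs vertically (far end at row 36). Pots: (162,106), (143,148), (132,198), (135,235) px; all upright.

Run:
```python
from h import *
a=cv2.imread("pics/w9.png")
for n,z,L in(("barfar",.017,[(240,36),(277,36)]),("left",.017,[(239.5,60),(240,150),(240,195),(241,290)]),("padleft",.003,[(229.5,40),(230,200),(235,290)]),("gripfront",.088,[(248,241),(265,241)]),("padfar",.003,[(230,30),(279,30)])):
    print(n,[w("wrist",p,z)[:2].round(4).tolist() for p in L])
for r in(50,60,80,120,150,185,275,285): print(r,a[r,226:290:1].mean(1).astype(int).tolist())
```

```text
barfar [[0.4457, -0.0744], [0.4111, -0.0757]]
left [[0.4453, -0.0505], [0.4421, 0.0354], [0.4411, 0.0797], [0.4382, 0.1899]]
padleft [[0.4568, -0.0738], [0.452, 0.0893], [0.4457, 0.1996]]
gripfront [[0.4311, 0.0966], [0.418, 0.0961]]
padfar [[0.4567, -0.0845], [0.4084, -0.0861]]
50 [228, 228, 208, 160, 142, 135, 131, 129, 128, 129, 133, 137, 159, 219, 230, 230, 228, 229, 228, 228, 228, 229, 231, 229, 227, 228, 228, 227, 228, 229, 232, 229, 229, 229, 227, 223, 225, 229, 230, 230, 227, 225, 227, 230, 230, 228, 227, 225, 226, 227, 177, 66, 47, 68, 98, 106, 181, 228, 228, 227, 226, 227, 226, 226]
60 [229, 229, 224, 123, 127, 140, 137, 133, 130, 134, 144, 152, 171, 227, 230, 229, 229, 229, 228, 228, 229, 230, 233, 229, 228, 229, 228, 228, 228, 229, 233, 229, 230, 231, 228, 224, 227, 229, 229, 230, 228, 226, 228, 231, 230, 230, 229, 226, 227, 229, 170, 80, 61, 72, 98, 100, 136, 229, 229, 227, 226, 226, 226, 226]
80 [230, 230, 199, 141, 121, 119, 121, 125, 131, 136, 140, 138, 166, 229, 230, 228, 229, 228, 228, 228, 229, 231, 233, 228, 227, 229, 228, 226, 227, 231, 235, 216, 117, 103, 103, 1
[... 959 characters left out ...]
 52, 50, 56, 62, 83, 97, 97, 97, 96, 97, 97, 97, 96, 96, 96]
275 [226, 226, 226, 226, 226, 226, 226, 205, 166, 157, 156, 151, 143, 203, 226, 225, 224, 224, 224, 223, 224, 225, 223, 225, 224, 224, 223, 225, 225, 224, 224, 221, 220, 222, 225, 225, 224, 222, 224, 224, 223, 223, 222, 222, 223, 163, 67, 50, 52, 53, 83, 208, 226, 224, 223, 224, 224, 223, 223, 223, 223, 223, 223, 223]
285 [226, 226, 226, 226, 226, 226, 226, 211, 158, 137, 135, 132, 131, 191, 225, 226, 225, 224, 224, 224, 225, 226, 224, 224, 225, 224, 224, 226, 226, 224, 224, 222, 220, 223, 225, 225, 223, 221, 224, 224, 224, 222, 221, 222, 212, 133, 53, 40, 38, 37, 90, 220, 226, 224, 223, 223, 223, 223, 223, 222, 222, 222, 223, 222]
```

```bash
python3 -m handwheel '[{"delta_pos":[-0.05,0.03,-0.6],"dr":[0,0,0]},{"delta_pos":[0,0,-0.9],"dr":[0,0,0]},{"delta_pos":[0,0,-0.9],"dr":[0,0,0]},{"delta_pos":[0,0,-0.5],"dr":[0,0,0]},{"delta_pos":[0,0,0],"dr":[0,0,0]},{"delta_pos":[0,0,0],"dr":[0,0,0]}]'
python3 -m handwheel '[{"delta_pos":[0,0,0],"dr":[0,0,0]},{"delta_pos":[0,0,0],"dr":[0,0,0]},{"delta_pos":[0,0,0],"dr":[0,0,0]},{"delta_pos":[0,0,0],"dr":[0,0,0]},{"delta_pos":[0,0,0],"dr":[0,0,0]},{"delta_pos":[0,0,0],"dr":[0,0,0]},{"delta_pos":[0,0,0],"dr":[0,0,0]},{"delta_pos":[0,0,0],"dr":[0,0,0]},{"delta_pos":[0,0,0],"dr":[0,0,0]},{"delta_pos":[0,0,0],"dr":[0,0,0]}]' 1 55
python3 -m handwheel '[{"delta_pos":[0,0,0],"dr":[0,0,0]},{"delta_pos":[0,0,0],"dr":[0,0,0]},{"delta_pos":[0,0,0],"dr":[0,0,0]},{"delta_pos":[0,0,0],"dr":[0,0,0]},{"delta_pos":[0,0,0],"dr":[0,0,0]}]'
python3 -c "
from station import *
print(get_state())"
```

```text
t: 31.55
eef_pos: [0.4244, 0.071, 0.0719]
ee_rot: [3.141, -0.001, -1.535]
force: [1.0, 0.2, 0.3]
width: 0.0875
gripper_force: 0.0
t: 32.55
eef_pos: [0.4243, 0.0709, 0.0719]
ee_rot: [-3.141, 0.0, -1.536]
force: [-10.5, -1.3, 0.6]
width: 0.0139
gripper_force: 55.0
t: 33.05
eef_pos: [0.4239, 0.0707, 0.0717]
ee_rot: [3.141, -0.0, -1.536]
force: [-0.2, -0.5, -2.8]
width: 0.0138
gripper_force: 54.9
{'t': 33.05, 'q': array([ 6.27865598e-01,  1.58806529e-01, -7.37325591e-01, -8.00721429e-05,
       -6.75019098e-01, -5.93014152e-01]), 'qd': array([ 0.00044114, -0.00123322,  0.00172182,  0.00185721,  0.00046894,
        0.0015314 ]), 'joint_efforts': array([ 2.37856366e-04, -3.36566877e+01,  2.03345364e+01,  5.00959530e+00,
       -1.21462884e-02, -5.74501373e-04]), 'eef_pos': array([0.42388916, 0.07070259, 0.07174633]), 'ee_rot': array([ 3.14127040e+00, -1.56860703e-04, -1.53600738e+00]), 'force': array([-0.19189028, -0.49379326, -2.81542156]), 'moment': array([ 0.05513161,  0.12954893, -0.01562425]), 'gripper_force': 54.94811832904816, 'width': 0.013809954927221223}
```

```bash
python3 -m handwheel '[{"delta_pos":[0,0,0.15],"dr":[0,0,0]},{"delta_pos":[0,0,0.35],"dr":[0,0,0]},{"delta_pos":[0.2,0.12,0],"dr":[0,0,-1]},{"delta_pos":[0.3,0.2,0],"dr":[0,0,-2]},{"delta_pos":[0.4,0.25,0],"dr":[0,0,-2]},{"delta_pos":[0.4,0.25,0],"dr":[0,0,-1.7]},{"delta_pos":[0.4,0.25,0],"dr":[0,0,-1]},{"delta_pos":[0.23,0.1,0],"dr":[0,0,0]},{"delta_pos":[0.1,0.05,0],"dr":[0,0,0]},{"delta_pos":[0,0,0],"dr":[0,0,0]}]'
python3 -m handwheel '[{"delta_pos":[0,0,-0.2],"dr":[0,0,0]},{"delta_pos":[0,0,-0.15],"dr":[0,0,0]},{"delta_pos":[0,0,-0.1],"dr":[0,0,0]},{"delta_pos":[0,0,0],"dr":[0,0,0]}]'
python3 wr.py w10 edge_grip:.07 pot0:0 tape:0;python3 -c "
from h import *
s=save('top','t10')"; python3 lids.py t10
```

```text
t: 34.05
eef_pos: [0.485, 0.1073, 0.0866]
ee_rot: [3.141, -0.0, -1.67]
force: [-0.0, -0.5, -1.4]
width: 0.0135
gripper_force: 54.9
t: 34.45
eef_pos: [0.4844, 0.1071, 0.0728]
ee_rot: [3.141, -0.001, -1.67]
force: [0.3, 0.2, -3.8]
width: 0.0139
gripper_force: 54.9
34.5 [0.4846 0.1072 0.0731] [ 3.1410e+00 -5.0000e-04 -1.6703e+00] 0.013787961743146395
edge_grip 0.58 [253. 253.] [0.4864 0.1098 0.07  ]
edge_grip 0.58 [254. 211.] [0.4839 0.086  0.07  ]
pot0 0.77 [166. 185.] [0.5512 0.0825 0.    ]
pot0 0.62 [192.  58.] [ 0.5193 -0.0085  0.    ]
pot0 0.58 [172. 116.] [0.5388 0.0317 0.    ]
tape 0.72 [ 87. 189.] [0.6227 0.0785 0.    ]
tape 0.53 [252. 255.] [0.4922 0.1468 0.    ]
[25, 23, 209] [215.7 168.2] [0.5718 0.0946] d,s -0.0502 0.011
[11, 12, 100] [240.2 184.3] [0.5335 0.0327] d,s -0.0822 -0.0544
[10, 11, 87] [179.4 190.7] [0.5137 0.1824] d,s -0.1168 0.0926
[12, 12, 101] [255.8 192.2] [ 0.5151 -0.0064] d,s -0.0966 -0.0952
```

View pics/w10.png

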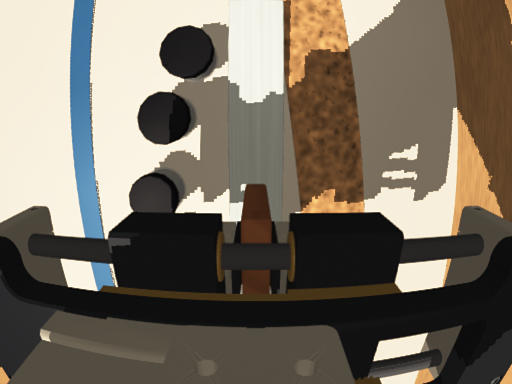

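```bash
python3 -c "
import cv2
a=cv2.imread('pics/t10.png');cv2.imwrite('pics/c10.png',cv2.resize(a[140:240,130:290],None,fx=5,fy=5,interpolation=cv2.INTER_CUBIC))"
```

```text
(no output)
```

View pics/c10.png

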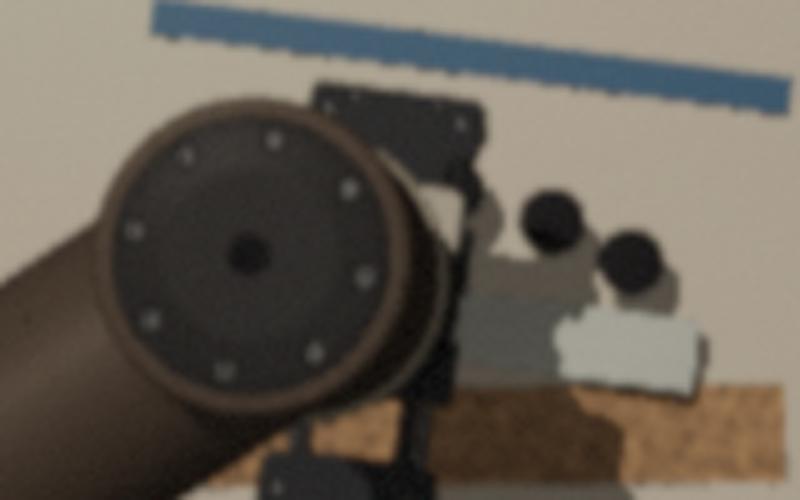

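That blob was the wrist hub. The left pots are hidden by the arm from the top, so I'll check them from the side camera.

```bash
cat > side.py <<'E'
from h import *; import sys
f=save("side",sys.argv[1])
o=np.array([.6207,.0787]);e=np.array([.995,-.0995]);g=np.array([.0995,.995])
for m in mark_of("side","pot0"):
    p=w("side",m["location"],0)[:2];print(round(m["conf"],2),np.round(m["location"]),p.round(3),"d,s",((p-o)@e).round(3),((p-o)@g).round(3))
E
python3 side.py s10
```

```text
0.75 [224. 240.] [0.552 0.137] d,s -0.074 0.051
0.66 [343. 174.] [ 0.432 -0.285] d,s -0.152 -0.381
0.65 [212. 250.] [0.552 0.18 ] d,s -0.078 0.094
0.62 [237. 226.] [0.556 0.083] d,s -0.065 -0.002
0.56 [269. 216.] [0.512 0.01 ] d,s -0.101 -0.079
0.55 [200. 260.] [0.555 0.215] d,s -0.079 0.129
0.16 [223. 173.] [ 0.741 -0.109] d,s 0.138 -0.175
```

```bash
python3 -m handwheel '[{"delta_pos":[0.1,-0.01,0],"dr":[0,0,0]},{"delta_pos":[0.15,-0.015,0],"dr":[0,0,0]},{"delta_pos":[0.2,-0.02,0],"dr":[0,0,0]},{"delta_pos":[0.2,-0.02,0],"dr":[0,0,0]},{"delta_pos":[0.2,-0.02,0],"dr":[0,0,0]},{"delta_pos":[0.2,-0.02,0],"dr":[0,0,0]},{"delta_pos":[0.2,-0.02,0],"dr":[0,0,0]},{"delta_pos":[0.2,-0.02,0],"dr":[0,0,0]},{"delta_pos":[0.2,-0.02,0],"dr":[0,0,0]},{"delta_pos":[0.2,-0.02,0],"dr":[0,0,0]}]'
python3 side.py s11
```

```text
t: 35.8
eef_pos: [0.541, 0.1018, 0.0732]
ee_rot: [3.142, 0.0, -1.67]
force: [-2.5, 0.3, -4.0]
width: 0.0139
gripper_force: 55.0
0.79 [189. 256.] [0.584 0.218] d,s -0.05 0.135
0.61 [204. 241.] [0.587 0.166] d,s -0.042 0.083
0.61 [218. 235.] [0.572 0.132] d,s -0.054 0.048
0.58 [246. 213.] [0.568 0.028] d,s -0.048 -0.056
```

View pics/s11.png

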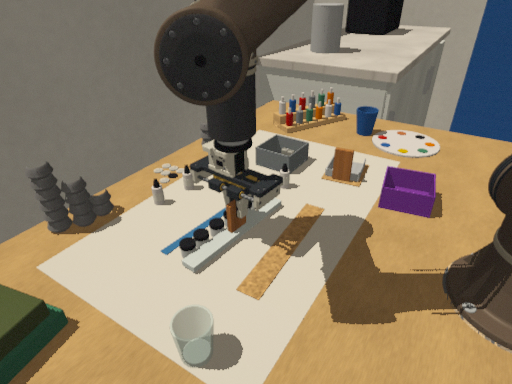

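Pots are lining up along the bar at (188,247), (202,238), (217,227) px; nothing has tipped.

```bash
python3 -m handwheel '[{"delta_pos":[0.2,-0.02,0],"dr":[0,0,0]},{"delta_pos":[0.2,-0.02,0],"dr":[0,0,0]},{"delta_pos":[0.2,-0.02,0],"dr":[0,0,0]},{"delta_pos":[0.2,-0.02,0],"dr":[0,0,0]},{"delta_pos":[0.2,-0.02,0],"dr":[0,0,0]},{"delta_pos":[0.15,-0.015,0],"dr":[0,0,0]},{"delta_pos":[0.1,-0.01,0],"dr":[0,0,0]},{"delta_pos":[0.05,0,0],"dr":[0,0,0]},{"delta_pos":[0,0,0],"dr":[0,0,0]}]'
python3 wr.py w12 pot0:0 tape:0; python3 side.py s12; python3 -c "
from h import *
save('top','t12')
a=cv2.imread('pics/w12.png');h=cv2.cvtColor(a,cv2.COLOR_BGR2HSV)
m=cv2.inRange(h,(95,80,40),(125,255,255))
for r in range(10,200,15):
    x=np.flatnonzero(m[r,:250]); 
    if len(x)>3: L,R=w('wrist',(x[0]-.5,r),0),w('wrist',(x[-1]+.5,r),0);print(r,x[0],x[-1],L[:2].round(4),R[:2].round(4))
"; python3 lids.py t12
```

```text
t: 36.8
eef_pos: [0.5797, 0.0981, 0.0733]
ee_rot: [-3.141, 0.0, -1.67]
force: [-0.1, -0.9, -3.2]
width: 0.0136
gripper_force: 54.9
36.85 [0.5797 0.0981 0.0733] [-3.1411e+00  1.0000e-04 -1.6704e+00] 0.013794452984670474
pot0 0.74 [205.  59.] [ 0.6047 -0.0154  0.    ]
pot0 0.71 [208. 187.] [0.6136 0.0781 0.    ]
pot0 0.68 [202. 112.] [0.6105 0.0233 0.    ]
0.71 [177. 247.] [0.626 0.21 ] d,s -0.008 0.131
0.7 [189. 238.] [0.622 0.176] d,s -0.008 0.097
0.66 [204. 228.] [0.618 0.128] d,s -0.007 0.048
0.53 [234. 208.] [0.607 0.024] d,s -0.008 -0.056
0.42 [215. 218.] [0.62  0.084] d,s -0.002 0.005
10 184 209 [ 0.6173 -0.0562] [ 0.5981 -0.0526]
25 183 208 [ 0.6188 -0.0441] [ 0.5998 -0.0407]
85 182 208 [0.6236 0.0015] [0.604  0.0044]
145 183 208 [0.6282 0.0452] [0.6089 0.0475]
160 184 209 [0.629  0.0563] [0.6096 0.0585]
175 185 189 [0.6299 0.0676] [0.6261 0.068 ]
[33, 44, 215] [203.3 139.8] [0.6421 0.1277] d,s 0.0164 0.0509
[14, 12, 117] [243.7 155.5] [0.6055 0.0262] d,s -0.0099 -0.0538
[12, 12, 102] [260.4 157.5] [ 0.6016 -0.0155] d,s -0.0096 -0.0956
```

View pics/w12.png

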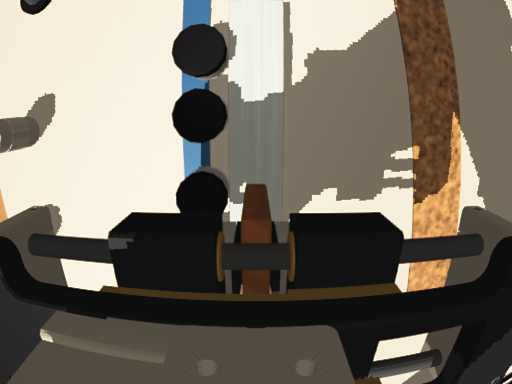

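```bash
python3 -c "
from h import *
o=np.array([.6207,.0787]);e=np.array([.995,-.0995])
g=cv2.imread('pics/w12.png').max(2)
for x,y in((200,51),(200,116)):
    r=g[y-2:y+3].mean(0); print(r[165:235].astype(int).tolist())
    print(w('wrist',(x,y),.034),(w('wrist',(x,y),.034)[:2]-o)@e, (w('wrist',(x-26.5,y),.034)[:2]-o)@e,(w('wrist',(x+26.5,y),.034)[:2]-o)@e)
for z,c in((.0185,228.5),): print([(w('wrist',(c,y),z)[:2]-o)@e for y in (30,100,180)])
"
```

```text
[248, 249, 248, 249, 249, 251, 234, 87, 24, 26, 28, 28, 28, 29, 29, 29, 29, 29, 29, 29, 29, 30, 30, 30, 30, 30, 30, 29, 30, 30, 30, 30, 30, 30, 30, 31, 31, 31, 31, 31, 30, 30, 30, 31, 30, 30, 31, 31, 31, 31, 31, 31, 31, 31, 31, 31, 31, 30, 26, 16, 9, 31, 88, 100, 113, 118, 117, 117, 114, 123]
[ 0.60211743 -0.0134258   0.034     ] -0.009323138646794737 0.007239159505401777 -0.025344781946674694
[249, 249, 249, 249, 250, 252, 234, 92, 11, 10, 12, 11, 12, 12, 12, 12, 12, 13, 13, 13, 13, 13, 13, 13, 13, 13, 13, 13, 13, 13, 13, 12, 13, 13, 13, 13, 13, 13, 14, 14, 14, 13, 14, 13, 13, 14, 13, 13, 13, 14, 14, 14, 13, 14, 14, 13, 14, 14, 14, 10, 8, 26, 66, 99, 112, 115, 113, 113, 115, 114]
[0.6062314  0.02648926 0.034     ] -0.009201284192289166 0.00740540467990829 -0.025275501844410447
[np.float64(-0.025047396431695), np.float64(-0.025145017674665815), np.float64(-0.024449165264093076)]
```

```bash
python3 -m handwheel '[{"delta_pos":[0.05,-0.005,0],"dr":[0,0,0]},{"delta_pos":[0.1,-0.01,0],"dr":[0,0,0]},{"delta_pos":[0.08,-0.008,0],"dr":[0,0,0]},{"delta_pos":[0.04,-0.004,0],"dr":[0,0,0]},{"delta_pos":[0.03,-0.003,0],"dr":[0,0,0]},{"delta_pos":[0,0,0],"dr":[0,0,0]},{"delta_pos":[0,0,0],"dr":[0,0,0]}]'
python3 -m handwheel '[{"delta_pos":[-0.1,0.01,0],"dr":[0,0,0]},{"delta_pos":[-0.4,0.04,0],"dr":[0,0,0]},{"delta_pos":[-0.7,0.07,0],"dr":[0,0,0]},{"delta_pos":[-0.7,0.07,0],"dr":[0,0,0]},{"delta_pos":[-0.4,0.04,0],"dr":[0,0,0]},{"delta_pos":[0,0,0],"dr":[0,0,0]}]'
python3 side.py s13; python3 -c "
from h import *
save('top','t13');save('wrist','w13');print(get_state()['eef_pos'])"; python3 lids.py t13
```

```text
t: 37.8
eef_pos: [0.5885, 0.0971, 0.0733]
ee_rot: [-3.142, -0.0, -1.67]
force: [-1.9, -0.5, -3.5]
width: 0.0139
gripper_force: 55.0
t: 38.4
eef_pos: [0.5178, 0.1042, 0.0738]
ee_rot: [3.142, 0.0, -1.669]
force: [0.2, 0.6, -2.2]
width: 0.0136
gripper_force: 54.9
0.83 [173. 244.] [0.64  0.208] d,s 0.006 0.131
0.8 [187. 235.] [0.634 0.168] d,s 0.004 0.09
0.59 [214. 217.] [0.625 0.082] d,s 0.004 0.004
0.51 [200. 227.] [0.628 0.131] d,s 0.002 0.052
0.47 [230. 206.] [0.618 0.024] d,s 0.003 -0.055
[0.52034594 0.10445052 0.07365171]
[12, 12, 109] [244.6 152.2] [0.6137 0.0242] d,s -0.0016 -0.0549
[13, 12, 109] [260.9 154.3] [ 0.6096 -0.0165] d,s -0.0015 -0.0959
```

View pics/s13.png

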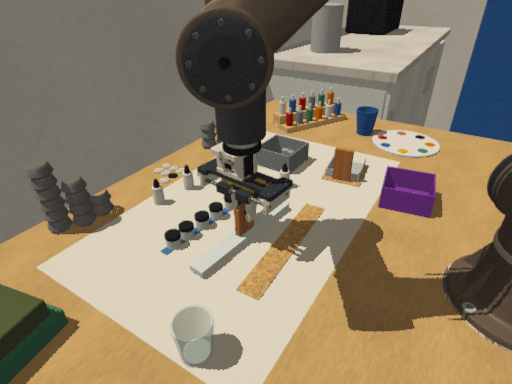

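The row looks straight on the tape (pots at (173,238) to (217,210) px). That used up the picture allowance; I've in fact gone a few over the 14, so from here I'll check by numbers only. Returning the straightedge.

```bash
python3 -m handwheel '[{"delta_pos":[0,0,0.3],"dr":[0,0,0]},{"delta_pos":[-0.2,-0.07,0.3],"dr":[0,0,1]},{"delta_pos":[-0.5,-0.17,0],"dr":[0,0,2]},{"delta_pos":[-0.6,-0.2,0],"dr":[0,0,2]},{"delta_pos":[-0.6,-0.2,0],"dr":[0,0,1.7]},{"delta_pos":[-0.6,-0.2,0],"dr":[0,0,1]},{"delta_pos":[-0.5,-0.2,0],"dr":[0,0,0]},{"delta_pos":[-0.19,-0.08,0],"dr":[0,0,0]},{"delta_pos":[0,0,0],"dr":[0,0,0]},{"delta_pos":[0,0,0],"dr":[0,0,0]}]'
python3 -c "
from h import *
save('top','t14')"; python3 lids.py t14; python3 side.py s14
```

```text
t: 39.6
eef_pos: [0.4248, 0.071, 0.092]
ee_rot: [-3.14, 0.001, -1.535]
force: [0.5, 0.4, -2.8]
width: 0.0137
gripper_force: 54.9
[29, 14, 248] [178.9 143.9] [0.6302 0.188 ] d,s -0.0014 0.1097
[14, 12, 117] [205.5 147.3] [0.6234 0.1216] d,s -0.0015 0.043
[13, 12, 115] [223.8 149.5] [0.6191 0.0759] d,s -0.0013 -0.003
[13, 12, 115] [244.7 152.4] [0.6134 0.024 ] d,s -0.0019 -0.0552
[13, 12, 118] [260.8 154.4] [ 0.6093 -0.0163] d,s -0.0019 -0.0957
[9, 38, 108] [233.7 231.2] [0.4175 0.0452] d,s -0.1989 -0.0536
0.78 [233. 208.] [0.607 0.028] d,s -0.009 -0.052
0.61 [212. 217.] [0.628 0.085] d,s 0.006 0.007
0.61 [173. 242.] [0.642 0.204] d,s 0.009 0.127
0.5 [241. 199.] [ 0.614 -0.018] d,s 0.003 -0.097
0.5 [202. 226.] [0.627 0.123] d,s 0.002 0.044
0.48 [186. 237.] [0.631 0.175] d,s 0.0 0.096
```

```bash
python3 -m handwheel '[{"delta_pos":[-0.02,0,-0.3],"dr":[0,0,0]},{"delta_pos":[0,0,-0.2],"dr":[0,0,0]},{"delta_pos":[0,0,-0.1],"dr":[0,0,0]},{"delta_pos":[0,0,-0.05],"dr":[0,0,0]},{"delta_pos":[0,0,0],"dr":[0,0,0]}]'
python3 -m handwheel '[{"delta_pos":[0,0,-0.02],"dr":[0,0,0]},{"delta_pos":[0,0,0],"dr":[0,0,0]}]'
```

```text
t: 40.25
eef_pos: [0.4231, 0.0704, 0.0717]
ee_rot: [3.141, -0.0, -1.536]
force: [0.4, -0.4, -3.6]
width: 0.0135
gripper_force: 55.0
t: 40.45
eef_pos: [0.4232, 0.0705, 0.0716]
ee_rot: [-3.142, -0.0, -1.536]
force: [-3.7, -0.2, 5.0]
width: 0.0136
gripper_force: 55.0
```

Contact. Release, lift, withdraw and check the row.

```bash
python3 -m handwheel '[{"delta_pos":[0.02,0,0],"dr":[0,0,0]},{"delta_pos":[0,0,0],"dr":[0,0,0]},{"delta_pos":[0,0,0],"dr":[0,0,0]},{"delta_pos":[0,0,0],"dr":[0,0,0]},{"delta_pos":[0,0,0],"dr":[0,0,0]},{"delta_pos":[0,0,0],"dr":[0,0,0]},{"delta_pos":[0,0,0],"dr":[0,0,0]},{"delta_pos":[0,0,0],"dr":[0,0,0]}]' -1 20
python3 -m handwheel '[{"delta_pos":[0,0,0.4],"dr":[0,0,0]},{"delta_pos":[0,0,0.9],"dr":[0,0,0]},{"delta_pos":[0,0,1],"dr":[0,0,0]},{"delta_pos":[0,0,1],"dr":[0,0,0]},{"delta_pos":[0,-0.5,1],"dr":[0,0,0]},{"delta_pos":[0,-1,0],"dr":[0,0,0]},{"delta_pos":[0,-1,0],"dr":[0,0,0]},{"delta_pos":[0,-1,0],"dr":[0,0,0]},{"delta_pos":[0,-1,0],"dr":[0,0,0]},{"delta_pos":[0,0,0],"dr":[0,0,0]}]'
python3 -c "
from h import *
a=save('top','t15')
for q,z in (('straightedge',.003),('edge_grip',.071),('tray',.003),('tray_grip',.078),('dropper_a',0),('figure',0),('water_jar',0)):
    print(q,[(round(m['conf'],2),w('top',m['location'],z)[:2].round(3).tolist()) for m in mark_of('top',q)[:3]])
m=cv2.inRange(cv2.cvtColor(a,cv2.COLOR_RGB2GRAY),130,255)
"; python3 lids.py t15; python3 side.py s15
```

```text
t: 41.25
eef_pos: [0.4238, 0.0705, 0.0713]
ee_rot: [-3.142, -0.0, -1.536]
force: [0.9, 0.0, -0.2]
width: 0.0722
gripper_force: 0.0
t: 42.25
eef_pos: [0.4232, -0.0668, 0.2001]
ee_rot: [3.141, -0.0, -1.539]
force: [-0.0, 1.1, 0.9]
width: 0.0871
gripper_force: 0.0
straightedge [(0.76, [0.426, 0.066])]
edge_grip [(0.72, [0.422, 0.061]), (0.35, [0.542, -0.127]), (0.3, [0.432, -0.288])]
tray [(0.63, [0.429, -0.301])]
tray_grip [(0.72, [0.748, 0.01]), (0.65, [0.432, -0.248]), (0.43, [0.61, 0.07])]
dropper_a [(0.71, [0.618, 0.076]), (0.66, [0.766, 0.009]), (0.63, [0.787, 0.113])]
figure [(0.5, [0.756, -0.115])]
water_jar [(0.56, [0.421, 0.384])]
[28, 14, 238] [178.8 143.9] [0.6303 0.1883] d,s -0.0014 0.11
[12, 11, 105] [205.5 147.1] [0.6239 0.1218] d,s -0.0011 0.0432
[13, 12, 111] [223.8 149.6] [0.619 0.076] d,s -0.0014 -0.0029
[12, 12, 110] [244.6 152.2] [0.6138 0.0241] d,s -0.0015 -0.055
[13, 12, 114] [260.9 154.4] [ 0.6095 -0.0166] d,s -0.0016 -0.0959
0.76 [216. 216.] [0.623 0.074] d,s 0.003 -0.004
0.75 [232. 208.] [0.61  0.028] d,s -0.006 -0.052
0.69 [190. 238.] [0.623 0.173] d,s -0.007 0.094
0.67 [243. 202.] [ 0.601 -0.011] d,s -0.011 -0.091
0.65 [174. 243.] [0.64  0.203] d,s 0.007 0.126
0.5 [203. 228.] [0.62  0.129] d,s -0.006 0.05
0.48 [224. 169.] [ 0.752 -0.127] d,s 0.151 -0.192
0.47 [350. 164.] [ 0.438 -0.358] d,s -0.138 -0.453
```

```bash
python3 -c "
from station import *
print(job_done())"
```

```text
the job is handed in; nothing more can be done
None
```

The job is handed in at about 42 s: both rocks are in the grey tub, the tray is back on its pad, all six pots stand in one row within about 2 mm of the tape's centre line, and the straightedge is back on its pad; I viewed 17 pictures, 3 over the limit of 14.

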